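# Sort quadrant trays and dock the case pans

## Robot

A 6-joint arm with a two-finger parallel gripper is mounted at the origin on the work surface. World frame = base frame: x ahead of the robot, y to its left, z up, the work surface at z = 0. Lengths are in m, angles in rad, forces in N, time in s.
With the tool pointing down it reaches from about 0.225 to 0.725 m from the base axis. Payload 3.1 kg.
Tool frame: the origin (TCP) lies midway between the tips of the shut fingers; the grasp point (between the pads) lies 19 mm behind it (manip.grip_point_offset is the distance from the TCP to the grasp point, in m); z points along the fingers, y is the direction in which the jaws open and shut (so a half turn about z gives the same grasp; the last joint's range is limited). The gripper opens to 85 mm and grips with 20 to 120 N. Pads are 22 mm wide; open, the fingers measure 114 mm over their backs; the gripper's body (76 mm by 85 mm) begins 54 mm behind the grasp point. The pads swing forward as they close: fully open they stand 13 mm farther back than shut.
Start: joints at [-1.279, 0.048, 0.099, 1.622, 0, 1.443], TCP at [0.214, -0.479, 0.231] pointing down, gripper open.
Joint ranges: [-2.91, 2.91], [-0.99, 1.94], [-1.21, 1.42], [-2.12, 2.29], [-1.49, 1.47], [-3.14, 3.14]. Speed limits (rad/s): [2.79, 2.79, 3.14, 3.14, 3.14, 3.14].

## Interface

Orientations are given as a rotation vector (axis times angle).
In Python, from station import manip, imaging gives the robot as it stands.
- The arm moves only by the shell command python3 -m crank 'ROWS' [FORCE]. ROWS is JSON, a list of rows, each an object of numbers: "x", "y", "z": the shift along the world's x, y, z in cm; "rx", "ry", "rz": the turn, a rotation vector about the world's x, y, z in degrees; "grip": the finger opening in cm, from 0 to 8.54. A call has 1 to 20 rows; each row is the pose to reach, as a shift and turn from the pose commanded when the call began; what a row does not reach only later rows make up. A row lasts 1/12 s, in which the tool goes at most 41.7 mm and 7.16 degrees, less where a joint would pass 70% of its speed; a pose out of reach is approached as far as the arm can. A call with a gripper value outside its range is refused whole. The fingers move at their own pace and stop on an object; FORCE is the grip in N (left out, the last holds). Time passes only in rows, so rows that repeat a pose let the fingers close. It gives the time, the measured TCP pose, the force and the opening at its end, in the units of the state.
- manip.get_state(): the state, without advancing time (a new reading comes with each control period).
- imaging.camera(name): name is "scene" or "top" or "wrist"; returns (picture, depth): 420x560x3 uint8, blue, green, red; 420x560 float32, m along the optical axis (not along the pixel's ray), 0 where there is no reading.
- imaging.calibration(name): a dict with "K" (3x3 intrinsics, pixels), "R" (3x3) and "t" (3): a world point X has camera coordinates R X + t. Camera axes: x right, y down, z forward; pixel columns grow to the right and rows downward; lengths in m; the calibration is good to about 2 mm. A picture is of the moment at which its call begins: read the wrist's pose just before it. calibration takes no time and is no camera call; for the wrist camera it gives the pose at the moment of the call.
- manip.finish_job(): hands the job in, once; it reports no verdict.
The state is a dict: "clock": time; "joint_positions": joint angles; "joint_velocities": joint speeds; "effort": joint torques, N m; "eef_pos": TCP position; "orientation": TCP orientation; "ft_force": force on the tool from outside, world axes, zero at the start; "torque": the same for the moment, N m; "opening": finger opening in m.
Only numpy, scipy, OpenCV 4.12 (cv2) and the standard library are available. Lean on these libraries where they do the work, as an engineer would, in place of code of your own. Each camera call takes 0.05 s, during which the arm holds its last target.

## Task

Sort the loose steel quadrant impression trays on the bench: left-hand ones (handle turning off to the left when you look along the trough towards its handle end, open side up) into the blue case pan, right-hand ones into the yellow pan, lying down inside. Once all are sorted, slide first the blue pan and then the yellow pan fully home in its dock, so that the pan's own edge lifts the red gravity catch and the catch drops behind it. Never lift or press the catches with the robot, let go of everything, and leave the other things on the bench alone.

Things in the scene. Friction and masses are not known exactly. Their poses are not given: they have to be found in the camera images.
- left_1: left-hand steel quadrant tray, 70 g, L-shaped, 80x52x14 mm (may be absent). Origin: underside, centre of the 80x52 outline; z up (open side), x along the trough. Trough 80 long, 26 wide, 14 high, walls 3, its centre line 13 mm to -y of the origin; grip across its side walls. Handle 16x26x7 at the +x end sticks out to +y (left, looking along the trough towards that end)
- left_2: left-hand steel quadrant tray, 70 g, L-shaped, 80x52x14 mm (may be absent). Origin: underside, centre of the 80x52 outline; z up (open side), x along the trough. Trough 80 long, 26 wide, 14 high, walls 3, its centre line 13 mm to -y of the origin; grip across its side walls. Handle 16x26x7 at the +x end sticks out to +y (left, looking along the trough towards that end)
- left_3: left-hand steel quadrant tray, 70 g, L-shaped, 80x52x14 mm (may be absent). Origin: underside, centre of the 80x52 outline; z up (open side), x along the trough. Trough 80 long, 26 wide, 14 high, walls 3, its centre line 13 mm to -y of the origin; grip across its side walls. Handle 16x26x7 at the +x end sticks out to +y (left, looking along the trough towards that end)
- right_1: right-hand steel quadrant tray, 70 g, L-shaped, 80x52x14 mm (may be absent). Origin: underside, centre of the 80x52 outline; z up (open side), x along the trough. Trough 80 long, 26 wide, 14 high, walls 3, its centre line 13 mm to +y of the origin; grip across its side walls. Handle 16x26x7 at the +x end sticks out to -y (right, looking along the trough towards that end)
- right_2: right-hand steel quadrant tray, 70 g, L-shaped, 80x52x14 mm (may be absent). Origin: underside, centre of the 80x52 outline; z up (open side), x along the trough. Trough 80 long, 26 wide, 14 high, walls 3, its centre line 13 mm to +y of the origin; grip across its side walls. Handle 16x26x7 at the +x end sticks out to -y (right, looking along the trough towards that end)
- right_3: right-hand steel quadrant tray, 70 g, L-shaped, 80x52x14 mm (may be absent). Origin: underside, centre of the 80x52 outline; z up (open side), x along the trough. Trough 80 long, 26 wide, 14 high, walls 3, its centre line 13 mm to +y of the origin; grip across its side walls. Handle 16x26x7 at the +x end sticks out to -y (right, looking along the trough towards that end)
- blue_pan: blue open case pan for left-hand trays, 115 (x) x 200 (y) x 35 mm, walls and floor 5 mm, 0.22 to 0.45 kg. Origin: centre of underside. In the middle of the near (-x) wall a lug, 8 mm thick (x), 50 wide (y), centred at x=-53.5, rises to 60 mm above the underside: pinch it along x from above, or push it. Stands on its dock's floor, in front of the catch
- blue_dock: fixed aluminium dock, blue plate at far end; docks may swap sides. Origin on the bench, z up; pan slides in along +x. Floor 4 mm thick, x=-180 to 142 mm; rails 26 high, inner faces y=+-104, outer +-112; stop face x=134, 44 high. Pan home against it: pan origin at x=76.5, y about 0, z=4. Catch post 66 high at x=-66, y=115
- blue_catch (a joint): angle of the blue dock's red gravity catch, rad: 0 hanging, grows as lifted, about 0.2 riding on the pan's rim, limit 1.2. Arm 81x22x5 mm, 50 g, at dock y=87 to 109, hinged at dock x=-66, z=55, sloping down to its nose in +x. A pan pushed along +x lifts it (about 1 N; sliding up to 10 N, start 25); it drops behind the pan's near wall in the last 4 mm before the stop
- blue_nose (a point): the tip of the blue dock's red catch; hanging it is at dock x = 8, y = 98, z = 24 mm
- yellow_pan: yellow open case pan for right-hand trays, 115 (x) x 200 (y) x 35 mm, walls and floor 5 mm, 0.22 to 0.45 kg. Origin: centre of underside. In the middle of the near (-x) wall a lug, 8 mm thick (x), 50 wide (y), centred at x=-53.5, rises to 60 mm above the underside: pinch it along x from above, or push it. Stands on its dock's floor, in front of the catch
- yellow_dock: fixed aluminium dock, yellow plate at far end; docks may swap sides. Origin on the bench, z up; pan slides in along +x. Floor 4 mm thick, x=-180 to 142 mm; rails 26 high, inner faces y=+-104, outer +-112; stop face x=134, 44 high. Pan home against it: pan origin at x=76.5, y about 0, z=4. Catch post 66 high at x=-66, y=115
- yellow_catch (a joint): angle of the yellow dock's red gravity catch, rad: 0 hanging, grows as lifted, about 0.2 riding on the pan's rim, limit 1.2. Arm 81x22x5 mm, 50 g, at dock y=87 to 109, hinged at dock x=-66, z=55, sloping down to its nose in +x. A pan pushed along +x lifts it (about 1 N; sliding up to 10 N, start 25); it drops behind the pan's near wall in the last 4 mm before the stop
- yellow_nose (a point): the tip of the yellow dock's red catch; hanging it is at dock x = 8, y = 98, z = 24 mm
- cast_a: bystander: cream plaster tooth cast, 55 x 60 x 32 mm, loose, origin at the centre of its underside
- wax_jar: bystander: wax jar, 52 mm across, 62 mm high, loose, origin at the centre of its underside
- separator: bystander: white bottle, 48 mm across, 85 mm high, loose, origin at the centre of its underside
Things that resemble listed ones, but are neither listed nor needed, are in the scene too. What is shaped like the yellow_pan but black is not meant. What is shaped like the right_2 but pink is not meant.

How it is judged:
On the way, in this order (a step that is already met when the one before it is completed fails the run):
1. every tray is in the pan of its hand (x of left_1 in the frame of blue_pan between -0.055 and 0.055 m and y of left_1 in the frame of blue_pan between -0.098 and 0.098 m and z of left_1 in the frame of blue_pan between -0.002 and 0.028 m and x of left_2 in the frame of blue_pan between -0.055 and 0.055 m and y of left_2 in the frame of blue_pan between -0.098 and 0.098 m and z of left_2 in the frame of blue_pan between -0.002 and 0.028 m and x of left_3 in the frame of blue_pan between -0.055 and 0.055 m and y of left_3 in the frame of blue_pan between -0.098 and 0.098 m and z of left_3 in the frame of blue_pan between -0.002 and 0.028 m and x of right_1 in the frame of yellow_pan between -0.055 and 0.055 m and y of right_1 in the frame of yellow_pan between -0.098 and 0.098 m and z of right_1 in the frame of yellow_pan between -0.002 and 0.028 m and x of right_2 in the frame of yellow_pan between -0.055 and 0.055 m and y of right_2 in the frame of yellow_pan between -0.098 and 0.098 m and z of right_2 in the frame of yellow_pan between -0.002 and 0.028 m and x of right_3 in the frame of yellow_pan between -0.055 and 0.055 m and y of right_3 in the frame of yellow_pan between -0.098 and 0.098 m and z of right_3 in the frame of yellow_pan between -0.002 and 0.028 m), for 0.2 s.
2. the blue pan's edge has lifted the blue catch (value of joint blue_catch above 0.12 rad and contact force between blue_pan and blue_catch above 0.03 N), for 0.1 s.
3. the blue pan is home and its catch has dropped behind it (x of blue_pan in the frame of blue_dock above 0.0695 m and z of blue_pan in the frame of blue_dock below 0.01 m and value of joint blue_catch below 0.06 rad), for 0.2 s.
4. the yellow pan's edge has lifted the yellow catch (value of joint yellow_catch above 0.12 rad and contact force between yellow_pan and yellow_catch above 0.03 N), for 0.1 s.
5. the yellow pan is home and its catch has dropped behind it (x of yellow_pan in the frame of yellow_dock above 0.0695 m and z of yellow_pan in the frame of yellow_dock below 0.01 m and value of joint yellow_catch below 0.06 rad), for 0.2 s.
At the end, for the whole second after the job is handed in: left-hand trays in the blue pan, right-hand in the yellow (origin inside its walls, under 28 mm above its underside); both pans within 7 mm of their docks' end stops, catches down behind them (under 0.06 rad); all at rest and released (all of step 1 and all of step 3 and all of step 5 and linear speed of each of blue_pan, yellow_pan below 0.01 m/s and linear speed of each of left_1, left_2, left_3, right_1, right_2, right_3 below 0.02 m/s); the robot touches nothing.
It fails at once if the robot touches a catch (more than 1 N) (contact force between any of the fingers, the arm and blue_catch above 1 N or contact force between any of the fingers, the arm and yellow_catch above 1 N).
It fails at once if a bystander is moved more than 40 mm (distance of any of cast_a, wax_jar, separator from where it was at the start of the episode above 0.04 m).
Of left_1, left_2, left_3, right_1, right_2, right_3 only 4 to 5 are there at a start; the rules pass over those that are not, and their reading is None.
At some moment in a run one of left_1, left_2, left_3, right_1, right_2, right_3 may be knocked a few centimetres aside while the robot is not near it.
Once in a run the grip may slacken for a moment while it holds something.
It also fails if it takes over 210 s, if anything falls off the work surface, if the arm or the gripper's body presses on something with over 40 N, if the wrist force passes 120 N, or if a joint passes its speed limit or range.

## Working session

There is one attempt and no reset: what is moved stays moved. The work goes in short steps, Python scripts to look and compute and a shell command to move; the robot and the scene stay as the last step left them, time stands still between calls to the robot, and variables do not carry over. Pictures are saved under pics/ and viewed, and the job is handed in when it is done.

```bash
ls; mkdir -p pics; python3 - <<'E'
from station import manip, imaging
import cv2
s=manip.get_state();print({k:s[k] for k in('clock','eef_pos','orientation','opening')})
for n in('top','scene'):
    im,d=imaging.camera(n);cv2.imwrite(f'pics/{n}0.png',im)
    c=imaging.calibration(n);print(n,c)
E
```

```text
pics
{'clock': 0.0, 'eef_pos': array([ 0.21377913, -0.47883131,  0.23010957]), 'orientation': array([-3.07034749e+00, -6.54079423e-01,  3.00259486e-04]), 'opening': 0.08564306066440261}
top {'K': array([[466.58633771,   0.        , 281.57529026],
       [  0.        , 466.58633771, 214.20907121],
       [  0.        ,   0.        ,   1.        ]]), 'R': array([[ 0.01074854, -0.99993348,  0.00418431],
       [-0.97524508, -0.01140725, -0.22083233],
       [ 0.22086537, -0.00170711, -0.97530281]]), 't': array([0.14256593, 0.52693225, 1.22304573])}
scene {'K': array([[473.61805307,   0.        , 279.72899029],
       [  0.        , 473.61805307, 212.20722801],
       [  0.        ,   0.        ,   1.        ]]), 'R': array([[ 0.3395086 ,  0.94059832, -0.00295239],
       [ 0.67963881, -0.24748286, -0.69053843],
       [-0.65024995,  0.23243718, -0.72328968]]), 't': array([-0.30446597, -0.25968623,  1.86227937])}
```

View pics/top0.png

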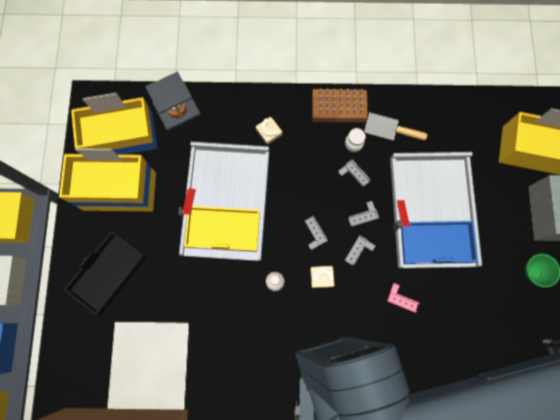

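View pics/scene0.png

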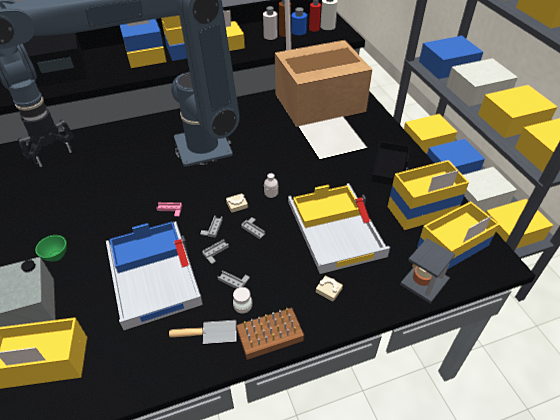

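```bash
cat > h.py <<'E'
from station import manip, imaging
import cv2, numpy as np
def ray(c,u,v,z):
    K,R,t=c['K'],c['R'],c['t']
    d=R.T@np.linalg.inv(K)@np.array([u,v,1.]);o=-R.T@t
    return o+d*(z-o[2])/d[2]
def proj(c,X):
    p=c['K']@(c['R']@np.array(X,float)+c['t']);return p[:2]/p[2]
def cloud(c,d):
    v,u=np.mgrid[:d.shape[0],:d.shape[1]]
    P=np.stack([(u-c['K'][0,2])/c['K'][0,0]*d,(v-c['K'][1,2])/c['K'][1,1]*d,d],-1)
    return (P-c['t'])@c['R']
E
python3 - <<'E'
from h import *
im=cv2.imread('pics/top0.png')
a=cv2.resize(im[150:320,280:430],None,fx=4,fy=4,interpolation=cv2.INTER_CUBIC);cv2.imwrite('pics/crop0.png',a[:600])
hsv=cv2.cvtColor(im,cv2.COLOR_BGR2HSV)
c=imaging.calibration('top')
m=((hsv[...,1]<50)&(hsv[...,2]>70)).astype(np.uint8)*255
cs,_=cv2.findContours(m,cv2.RETR_EXTERNAL,cv2.CHAIN_APPROX_NONE)
for k in cs:
    A=cv2.contourArea(k)
    if 100<A<900:
        (x,y),wh,an=cv2.minAreaRect(k);print(round(x),round(y),A,np.round(wh,1),round(an),ray(c,x,y,.01).round(3))
E
```

```text
275 281 283.0 [19.1 19.1] 45 [0.347 0.166 0.01 ]
323 276 290.5 [17.5 22. ] 86 [0.363 0.032 0.01 ]
360 252 354.0 [19.9 30. ] 31 [ 0.429 -0.072  0.01 ]
312 233 349.0 [29.2 20.2] 59 [0.484 0.062 0.01 ]
362 215 338.0 [18.8 30. ] 63 [ 0.537 -0.082  0.01 ]
354 175 337.5 [29.3 19.4] 47 [ 0.655 -0.061  0.01 ]
96 154 265.0 [10. 43.] 90 [0.711 0.693 0.01 ]
550 115 214.5 [21.4 15.3] 11 [ 0.851 -0.655  0.01 ]
102 102 446.5 [15.  39.5] 81 [0.878 0.692 0.01 ]
```

View pics/crop0.png

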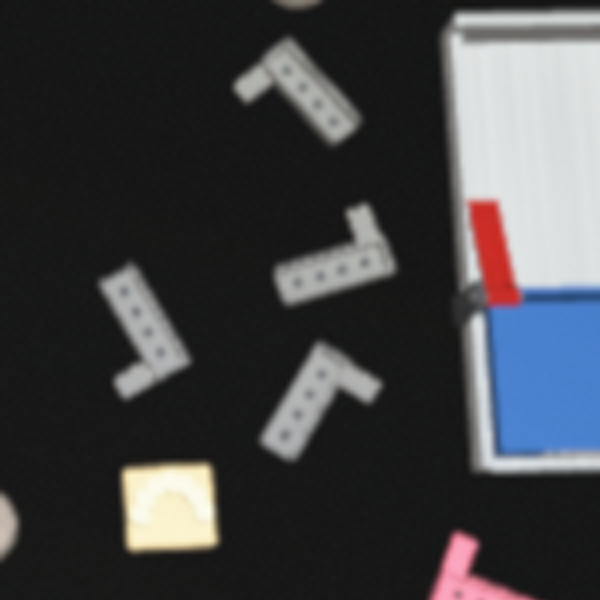

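Four grey trays (crop /4 + (280,150)): A (354,175) and B (362,215) are left-hand. C (316,232) and D (360,250) are right-hand. The pink one (403,300) is a decoy. Next I measure them and the pans.

```bash
cat >> h.py <<'E'
def trays(im,c,z=.012):
    # rectify a bench window to a plane, 1 mm/px: col=(0.15-y)*1000,row=(0.72-x)*1000
    W=[(.72,.15),(.72,-.15),(.36,-.15),(.36,.15)]
    src=np.float32([proj(c,(x,y,z)) for x,y in W]);dst=np.float32([[(.15-y)*1000,(.72-x)*1000] for x,y in W])
    r=cv2.warpPerspective(im,cv2.getPerspectiveTransform(src,dst),(300,360),flags=cv2.INTER_CUBIC)
    hsv=cv2.cvtColor(r,cv2.COLOR_BGR2HSV)
    m=((hsv[...,1]<55)&(hsv[...,2]>70)).astype(np.uint8)*255
    m=cv2.morphologyEx(m,cv2.MORPH_CLOSE,np.ones((9,9),np.uint8))
    n,l,st,ce=cv2.connectedComponentsWithStats(m)
    out=[]
    for i in range(1,n):
        if not 1500<st[i,4]<4500: continue
        b=(l==i).astype(np.uint8)
        o=cv2.morphologyEx(b,cv2.MORPH_OPEN,cv2.getStructuringElement(cv2.MORPH_ELLIPSE,(21,21)))
        k=max(cv2.findContours(o,cv2.RETR_EXTERNAL,cv2.CHAIN_APPROX_NONE)[0],key=cv2.contourArea)
        rc=cv2.minAreaRect(k);(cx,cy),wh,_=rc
        bx=cv2.boxPoints(rc);e=[bx[1]-bx[0],bx[2]-bx[1]];L=max(e,key=np.linalg.norm);L=L/np.linalg.norm(L)
        rest=np.array(ce[i])-(cx,cy)           # toward handle
        if rest@L<0:L=-L
        hand='L' if (L[1]*rest[0]-L[0]*rest[1])>0 else 'R'
        yaw=np.degrees(np.arctan2(-L[0],-L[1]))
        out.append(((.72-cy/1000),(.15-cx/1000),yaw,hand,sorted(np.round(wh)),int(st[i,4])))
    return out,r
E
python3 - <<'E'
from h import *
im=cv2.imread('pics/top0.png');c=imaging.calibration('top')
o,r=trays(im,c)
for t in o:print(np.round(t[:3],3),t[3:])
hsv=cv2.cvtColor(im,cv2.COLOR_BGR2HSV)
for nm,lo,hi in(('yellow',18,38),('blue',100,125),('red',0,8)):
    m=cv2.inRange(hsv,(lo,120,90),(hi,255,255))
    m[:, :170]=0;m[:,490:]=0;m[:130]=0;m[280:]=0
    cs,_=cv2.findContours(m,cv2.RETR_EXTERNAL,cv2.CHAIN_APPROX_NONE)
    for k in cs:
        if cv2.contourArea(k)>60:
            bx=cv2.boxPoints(cv2.minAreaRect(k));print(nm,bx.round().tolist(),[ray(c,*p,.039 if nm!='red' else .045)[:2].round(3).tolist() for p in bx])
# dock outer corners (rail tops z .026)
m=((hsv[...,1]<50)&(hsv[...,2]>120)).astype(np.uint8)*255
cs,_=cv2.findContours(m,cv2.RETR_EXTERNAL,cv2.CHAIN_APPROX_NONE)
for k in cs:
    if 4000<cv2.contourArea(k)<12000:
        bx=cv2.boxPoints(cv2.minAreaRect(k));print('dock',bx.round().tolist(),[ray(c,*p,.026)[:2].round(3).tolist() for p in bx])
cv2.imwrite('pics/rect0.png',cv2.resize(r,None,fx=1.6,fy=1.6))
cv2.imwrite('pics/docks0.png',cv2.resize(im[130:290,170:490],None,fx=2.5,fy=2.5,interpolation=cv2.INTER_CUBIC))
E
```

```text
[ 0.656 -0.062 43.603] ('R', [np.float64(59.0), np.float64(86.0)], 3316)
[  0.536  -0.082 -71.565] ('R', [np.float64(45.0), np.float64(87.0)], 3199)
[ 4.85000e-01  6.00000e-02 -1.49621e+02] ('L', [np.float64(53.0), np.float64(84.0)], 3143)
[  0.43   -0.071 -33.69 ] ('L', [np.float64(55.0), np.float64(87.0)], 3145)
yellow [[184.0, 247.0], [186.0, 205.0], [259.0, 210.0], [256.0, 251.0]] [[0.435, 0.416], [0.552, 0.416], [0.542, 0.212], [0.426, 0.216]]
blue [[402.0, 222.0], [476.0, 221.0], [477.0, 262.0], [403.0, 263.0]] [[0.51, -0.186], [0.517, -0.394], [0.403, -0.387], [0.397, -0.183]]
red [[397.0, 201.0], [404.0, 200.0], [409.0, 224.0], [402.0, 225.0]] [[0.57, -0.174], [0.574, -0.194], [0.505, -0.203], [0.501, -0.184]]
red [[181.0, 213.0], [186.0, 188.0], [195.0, 189.0], [190.0, 214.0]] [[0.529, 0.427], [0.602, 0.417], [0.597, 0.394], [0.525, 0.404]]
dock [[107.0, 408.0], [112.0, 319.0], [189.0, 323.0], [184.0, 412.0]] [[0.016, 0.591], [0.241, 0.6], [0.232, 0.394], [0.009, 0.394]]
dock [[391.0, 153.0], [473.0, 147.0], [481.0, 265.0], [399.0, 271.0]] [[0.718, -0.167], [0.74, -0.408], [0.394, -0.404], [0.375, -0.176]]
dock [[179.0, 255.0], [187.0, 140.0], [269.0, 146.0], [260.0, 261.0]] [[0.414, 0.431], [0.752, 0.426], [0.735, 0.187], [0.399, 0.206]]
```

View pics/docks0.png

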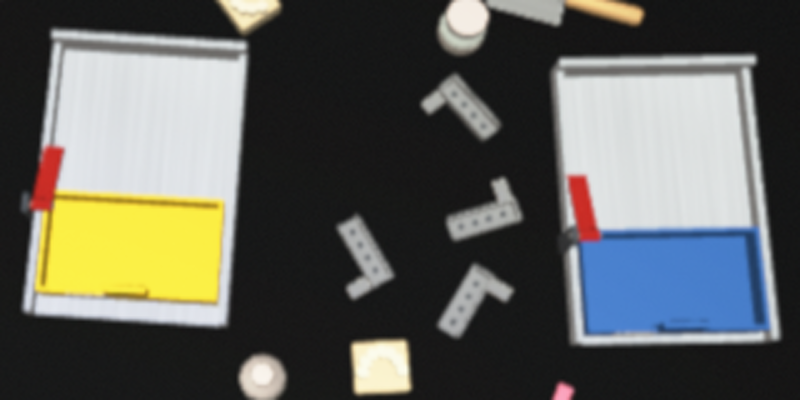

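```bash
sed -i 's/>70)).astype(np.uint8)\*255\n//; s/    m=cv2.morphologyEx(m,cv2.MORPH_CLOSE.*$/    cn=0/; s/hsv\[...,2\]>70)/hsv[...,2]>95)/; s/(21,21)/(KS,KS)/; s/def trays(im,c,z=.012)/def trays(im,c,z=.012,KS=23)/; s/1500<st\[i,4\]<4500/1000<st[i,4]<4500/' h.py
python3 - <<'E'
from h import *
im=cv2.imread('pics/top0.png');c=imaging.calibration('top')
for ks in(19,21,23,25):
  o,r=trays(im,c,KS=ks)
  print(ks)
  for t in o:print(np.round(t[:3],3),t[3:])
E
```

```text
19
[ 0.663 -0.07  45.   ] ('L', [np.float64(37.0), np.float64(83.0)], 2925)
[  0.535  -0.082 -71.565] ('R', [np.float64(40.0), np.float64(85.0)], 2865)
[ 4.87000e-01  5.70000e-02 -1.53435e+02] ('L', [np.float64(46.0), np.float64(82.0)], 2813)
[  0.429  -0.071 -31.293] ('L', [np.float64(52.0), np.float64(85.0)], 2828)
[3.74e-01 3.40e-02 9.00e+01] ('L', [np.float64(26.0), np.float64(55.0)], 1350)
21
[ 0.663 -0.07  45.   ] ('L', [np.float64(35.0), np.float64(83.0)], 2925)
[  0.534  -0.082 -71.565] ('L', [np.float64(37.0), np.float64(85.0)], 2865)
[ 4.90000e-01  5.20000e-02 -1.53435e+02] ('R', [np.float64(34.0), np.float64(81.0)], 2813)
[  0.435  -0.061 -39.226] ('R', [np.float64(37.0), np.float64(85.0)], 2828)
[3.74e-01 3.40e-02 9.00e+01] ('L', [np.float64(26.0), np.float64(55.0)], 1350)
23
[ 0.663 -0.07  44.31 ] ('L', [np.float64(34.0), np.float64(84.0)], 2925)
[  0.533  -0.083 -71.565] ('L', [np.float64(35.0), np.float64(85.0)], 2865)
[ 4.9100e-01  5.1000e-02 -1.5285e+02] ('R', [np.float64(31.0), np.float64(81.0)], 2813)
[  0.435  -0.063 -33.69 ] ('R', [np.float64(34.0), np.float64(84.0)], 2828)
[3.74e-01 3.40e-02 9.00e+01] ('L', [np.float64(26.0), np.float64(55.0)], 1350)
25
[ 0.663 -0.07  44.193] ('L', [np.float64(33.0), np.float64(84.0)], 2925)
[  0.532  -0.083 -71.565] ('L', [np.float64(34.0), np.float64(84.0)], 2865)
[ 4.91000e-01  5.10000e-02 -1.51928e+02] ('R', [np.float64(31.0), np.float64(81.0)], 2813)
[  0.436  -0.061 -36.674] ('R', [np.float64(34.0), np.float64(85.0)], 2828)
[3.74e-01 3.40e-02 9.00e+01] ('L', [np.float64(26.0), np.float64(55.0)], 1350)
```

```bash
python3 -m crank '[{"x":4,"y":4,"rz":7},{"x":6,"y":7,"rz":14},{"x":9,"y":10,"rz":21},{"x":12,"y":14,"rz":28},{"x":14,"y":17,"rz":35},{"x":17,"y":20,"rz":42},{"x":20,"y":24,"rz":49},{"x":22,"y":27,"rz":56},{"x":25,"y":31,"rz":63},{"x":27,"y":34,"rz":70},{"x":30,"y":37,"rz":77},{"x":31.8,"y":39.6,"rz":83},{"x":31.8,"y":39.6,"rz":83},{"x":31.8,"y":39.6,"rz":83},{"x":31.8,"y":39.6,"rz":83},{"x":31.8,"y":39.6,"rz":83,"grip":5}]'
cat >> h.py <<'E'
def st():
    s=manip.get_state();from scipy.spatial.transform import Rotation as Ro
    R=Ro.from_rotvec(s['orientation']).as_matrix()
    print('t',round(s['clock'],2),'p',s['eef_pos'].round(4),'psi',round(np.degrees(np.arctan2(R[1,0],R[0,0])),1),'tz',R[:,2].round(3),'open',round(s['opening'],4),'F',np.round(s['ft_force'],1),'j',np.degrees(s['joint_positions']).round(0))
E
python3 - <<'E'
from h import *
st()
c=imaging.calibration('wrist');im,d=imaging.camera('wrist');cv2.imwrite('pics/w1.png',im)
np.savez('w1.npz',d=d,K=c['K'],R=c['R'],t=c['t'])
print(-c['R'].T@c['t'])
o,r=trays(im,c)
for t in o:print(np.round(t[:3],3),t[3:])
E
```

```text
t 0.1 p [ 0.2138 -0.4789  0.2302] psi 24.0 tz [-0.001  0.002 -1.   ] open 0.0853 F [-0.7  0.4 -0. ] j [-73.   3.   6.  93.  -0.  83.]
[ 0.2918294  -0.44453342  0.37328651]invalid input at $[0]: expected keys x, y, z, rx, ry, rz, grip
```

View pics/w1.png

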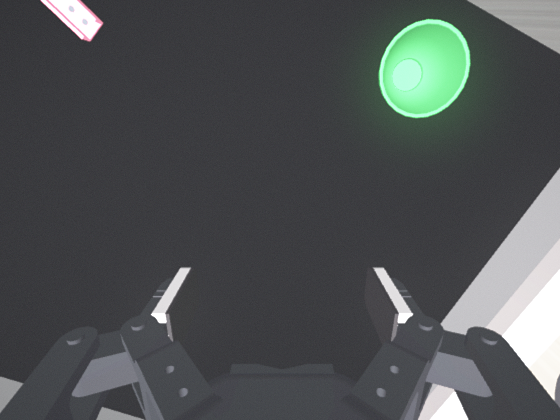

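The wrist view shows the fingers, a green bowl and a pink tray's end, with no grey trays. The row format needs all seven keys.

```bash
python3 -m crank '[{"x":10,"y":12,"z":0,"rx":0,"ry":0,"rz":28,"grip":8.5},{"x":10,"y":12,"z":0,"rx":0,"ry":0,"rz":28,"grip":8.5},{"x":10,"y":12,"z":0,"rx":0,"ry":0,"rz":28,"grip":8.5},{"x":10,"y":12,"z":0,"rx":0,"ry":0,"rz":28,"grip":8.5},{"x":20,"y":24,"z":0,"rx":0,"ry":0,"rz":56,"grip":8.5},{"x":20,"y":24,"z":0,"rx":0,"ry":0,"rz":56,"grip":8.5},{"x":20,"y":24,"z":0,"rx":0,"ry":0,"rz":56,"grip":8.5},{"x":20,"y":24,"z":0,"rx":0,"ry":0,"rz":56,"grip":8.5},{"x":31.8,"y":39.6,"z":0,"rx":0,"ry":0,"rz":83,"grip":5},{"x":31.8,"y":39.6,"z":0,"rx":0,"ry":0,"rz":83,"grip":5},{"x":31.8,"y":39.6,"z":0,"rx":0,"ry":0,"rz":83,"grip":5},{"x":31.8,"y":39.6,"z":0,"rx":0,"ry":0,"rz":83,"grip":5},{"x":31.8,"y":39.6,"z":0,"rx":0,"ry":0,"rz":83,"grip":5},{"x":31.8,"y":39.6,"z":0,"rx":0,"ry":0,"rz":83,"grip":5},{"x":31.8,"y":39.6,"z":0,"rx":0,"ry":0,"rz":83,"grip":5},{"x":31.8,"y":39.6,"z":0,"rx":0,"ry":0,"rz":83,"grip":5}]' 40
cat > look.py <<'E'
import sys
from h import *
st()
c=imaging.calibration('wrist');im,d=imaging.camera('wrist');cv2.imwrite(f'pics/{sys.argv[1]}.png',im)
np.savez(f'{sys.argv[1]}.npz',d=d,K=c['K'],R=c['R'],t=c['t'])
try:
    for t in trays(im,c)[0]:print('wrist',np.round(t[:3],3),t[3:])
except Exception as e:print(e)
im,d=imaging.camera('top');cv2.imwrite(f'pics/{sys.argv[1]}t.png',im)
for t in trays(im,imaging.calibration('top'),KS=25)[0]:print('top',np.round(t[:3],3),t[3:])
E
python3 look.py w2
```

```text
clock: 1.48
eef_pos: [0.5315, -0.0836, 0.2309]
orientation: [-1.867, -2.526, 0.002]
ft_force: [0.1, -0.3, -0.4]
opening: 0.0498
t 1.48 p [ 0.5315 -0.0836  0.2309] psi 107.1 tz [-0.001 -0.    -1.   ] open 0.0498 F [ 0.1 -0.3 -0.4] j [-16.   5.   8.  93.  -0.  57.]
wrist [ 0.66  -0.072 40.601] ('L', [np.float64(32.0), np.float64(77.0)], 2956)
wrist [  0.531  -0.084 -71.565] ('L', [np.float64(30.0), np.float64(83.0)], 2666)
wrist [ 4.90000e-01  5.10000e-02 -1.49534e+02] ('R', [np.float64(27.0), np.float64(78.0)], 2553)
wrist [  0.436  -0.063 -33.071] ('R', [np.float64(30.0), np.float64(79.0)], 2673)
wrist [ 3.71e-01  3.80e-02 -9.00e+01] ('L', [np.float64(20.0), np.float64(48.0)], 1266)
top [ 0.663 -0.07  44.193] ('L', [np.float64(33.0), np.float64(84.0)], 2922)
top [  0.53   -0.084 -67.218] ('L', [np.float64(33.0), np.float64(85.0)], 2813)
top [ 4.91000e-01  5.10000e-02 -1.51928e+02] ('R', [np.float64(31.0), np.float64(81.0)], 2811)
top [  0.435  -0.062 -33.69 ] ('L', [np.float64(32.0), np.float64(85.0)], 2444)
top [3.74e-01 3.40e-02 9.00e+01] ('L', [np.float64(26.0), np.float64(55.0)], 1346)
```

View pics/w2.png

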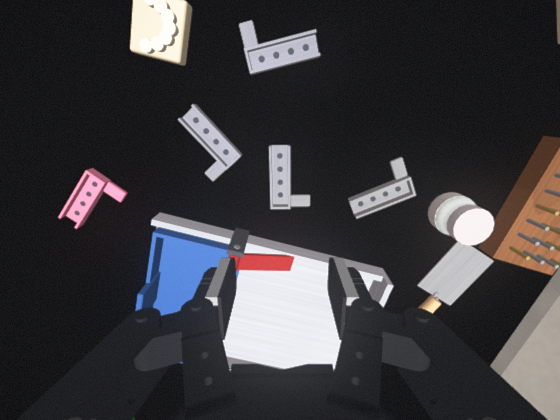

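View pics/w2t.png

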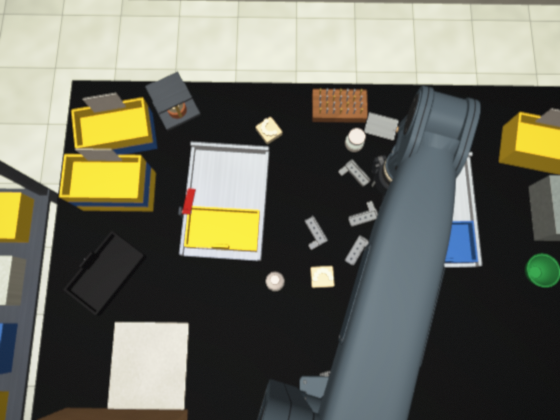

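The wrist view shows B at (281,178), A at (383,192), D at (210,140), C at (283,47), and the pink decoy at (88,197). The hands match the top view. Descending on B.

```bash
python3 -m crank '[{"x":0,"y":0,"z":-18,"rx":0,"ry":0,"rz":0,"grip":5},{"x":0,"y":0,"z":-18,"rx":0,"ry":0,"rz":0,"grip":5},{"x":0,"y":0,"z":-18,"rx":0,"ry":0,"rz":0,"grip":5},{"x":0,"y":0,"z":-18,"rx":0,"ry":0,"rz":0,"grip":5},{"x":0,"y":0,"z":-18,"rx":0,"ry":0,"rz":0,"grip":5},{"x":0,"y":0,"z":-20,"rx":0,"ry":0,"rz":0,"grip":5},{"x":0,"y":0,"z":-22,"rx":0,"ry":0,"rz":0,"grip":5},{"x":0,"y":0,"z":-22.8,"rx":0,"ry":0,"rz":0,"grip":5},{"x":0,"y":0,"z":-22.8,"rx":0,"ry":0,"rz":0,"grip":5},{"x":0,"y":0,"z":-22.8,"rx":0,"ry":0,"rz":0,"grip":5}]' 40
python3 -m crank '[{"x":0,"y":0,"z":0,"rx":0,"ry":0,"rz":0,"grip":2},{"x":0,"y":0,"z":0,"rx":0,"ry":0,"rz":0,"grip":2},{"x":0,"y":0,"z":0,"rx":0,"ry":0,"rz":0,"grip":2},{"x":0,"y":0,"z":0,"rx":0,"ry":0,"rz":0,"grip":2},{"x":0,"y":0,"z":0,"rx":0,"ry":0,"rz":0,"grip":2},{"x":0,"y":0,"z":0,"rx":0,"ry":0,"rz":0,"grip":2},{"x":0,"y":0,"z":0,"rx":0,"ry":0,"rz":0,"grip":2}]' 50
```

```text
clock: 2.42
eef_pos: [0.5315, -0.0842, 0.0036]
orientation: [-1.869, -2.525, 0.0]
ft_force: [-0.3, 0.4, -0.0]
opening: 0.0502
clock: 3.0
eef_pos: [0.5337, -0.084, 0.0056]
orientation: [1.865, 2.523, 0.002]
ft_force: [-0.3, -0.2, 6.7]
opening: 0.0245
```

```bash
python3 -m crank '[{"x":0,"y":0,"z":4,"rx":0,"ry":0,"rz":0,"grip":2},{"x":0,"y":0,"z":4,"rx":0,"ry":0,"rz":0,"grip":2},{"x":0,"y":0,"z":12,"rx":0,"ry":0,"rz":0,"grip":2},{"x":0,"y":0,"z":12,"rx":0,"ry":0,"rz":0,"grip":2},{"x":0,"y":0,"z":12,"rx":0,"ry":0,"rz":0,"grip":2},{"x":0,"y":0,"z":12,"rx":0,"ry":0,"rz":0,"grip":2}]'
python3 look.py w3
```

```text
clock: 3.5
eef_pos: [0.5348, -0.084, 0.1274]
orientation: [1.863, 2.52, 0.005]
ft_force: [0.1, 0.3, -0.8]
opening: 0.0241
t 3.5 p [ 0.5348 -0.084   0.1274] psi 107.1 tz [ 0.008 -0.002 -1.   ] open 0.0241 F [ 0.1  0.3 -0.8] j [-16.   5.  -4.  81.   0.  57.]
wrist [ 0.661 -0.069 44.256] ('L', [np.float64(38.0), np.float64(83.0)], 3250)
wrist [  0.546  -0.116 106.928] ('R', [np.float64(51.0), np.float64(83.0)], 4186)
wrist [ 4.89000e-01  5.00000e-02 -1.52241e+02] ('R', [np.float64(29.0), np.float64(80.0)], 2344)
wrist [  0.436  -0.062 -33.071] ('R', [np.float64(32.0), np.float64(79.0)], 2806)
top [ 0.669 -0.066 45.   ] ('L', [np.float64(33.0), np.float64(69.0)], 2640)
top [ 5.5800e-01 -8.5000e-02  1.0639e+02] ('L', [np.float64(32.0), np.float64(49.0)], 1448)
top [ 4.91000e-01  5.10000e-02 -1.51928e+02] ('R', [np.float64(31.0), np.float64(81.0)], 2811)
top [  0.426  -0.054 -26.565] ('L', [np.float64(29.0), np.float64(60.0)], 2006)
top [3.74e-01 3.40e-02 9.00e+01] ('L', [np.float64(26.0), np.float64(55.0)], 1350)
```

View pics/w3.png

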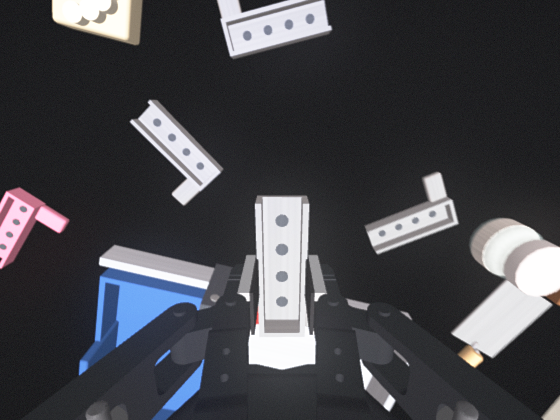

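B is held: the tray is in the jaws at (282,265). Next I get the pan poses from the depth rim in the first top view (unobstructed) and now for yellow.

```bash
cat >> h.py <<'E'
def pans(im,d,c,which=('yellow','blue')):
    P=cloud(c,d);hsv=cv2.cvtColor(im,cv2.COLOR_BGR2HSV)
    out={}
    for nm,lo,hi,y0,y1 in(('yellow',18,38,.15,.5),('blue',100,125,-.5,-.12)):
        m=cv2.inRange(hsv,(lo,90,50),(hi,255,255))>0
        ok=m&(d>0)&(P[...,1]>y0)&(P[...,1]<y1)&(P[...,0]>.33)&(P[...,0]<.75)
        rim=ok&(abs(P[...,2]-.039)<.006);q=P[rim][:,:2]
        if len(q)<20: continue
        rc=cv2.minAreaRect((q*1000).astype(np.float32));b=cv2.boxPoints(rc)/1000
        lug=P[ok&(P[...,2]>.05)&(P[...,2]<.075)]
        out[nm]=(b.round(3).tolist(),np.round(rc[0],1),np.round(rc[1],1),round(rc[2],1),len(q),lug.mean(0).round(3) if len(lug) else None,len(lug))
    return out
E
python3 - <<'E'
from h import *
im,d=imaging.camera('top');c=imaging.calibration('top')
for k,v in pans(im,d,c).items():print(k,v)
P=cloud(c,d)
print('bench z',np.median(P[230:300,150:170,2]))
im,d=imaging.camera('scene');c=imaging.calibration('scene')
for k,v in pans(im,d,c).items():print('scene',k,v)
cv2.imwrite('pics/s3.png',im)
z=np.load('w2.npz');im=cv2.imread('pics/w2.png')
for k,v in pans(im,z['d'],z).items():print('w2',k,v)
E
```

```text
yellow ([[0.4269999861717224, 0.21699999272823334], [0.5429999828338623, 0.210999995470047], [0.5529999732971191, 0.41200000047683716], [0.4359999895095825, 0.4180000126361847]], array([489.7, 314.4]), array([201. , 116.5]), 87.2, 414, array([0.441, 0.322, 0.062]), 71)
blue ([[0.4000000059604645, -0.2619999945163727], [0.40299999713897705, -0.38999998569488525], [0.5180000066757202, -0.3869999945163727], [0.515999972820282, -0.2590000033378601]], array([ 459.1, -324.6]), array([115.8, 128.2]), 1.2, 245, array([ 0.404, -0.286,  0.063]), 58)
bench z -0.0001130080735587568
scene yellow ([[0.421999990940094, 0.2160000056028366], [0.7319999933242798, 0.1979999989271164], [0.7440000176429749, 0.4020000100135803], [0.43299999833106995, 0.4189999997615814]], array([582.7, 308.7]), array([204.1, 310.8]), 86.7, 428, array([0.442, 0.317, 0.059]), 68)
scene blue ([[0.38999998569488525, -0.19099999964237213], [0.39800000190734863, -0.38999998569488525], [0.7239999771118164, -0.37700000405311584], [0.7160000205039978, -0.17800000309944153]], array([ 557.2, -283.9]), array([325.7, 199.6]), 2.3, 482, array([ 0.409, -0.287,  0.059]), 75)
w2 blue ([[0.3970000147819519, -0.1889999955892563], [0.40400001406669617, -0.3889999985694885], [0.5189999938011169, -0.3840000033378601], [0.5120000243186951, -0.1850000023841858]], array([ 457.8, -286.8]), array([115.2, 199.5]), 2.1, 835, array([ 0.406, -0.273,  0.061]), 200)
```

View pics/s3.png

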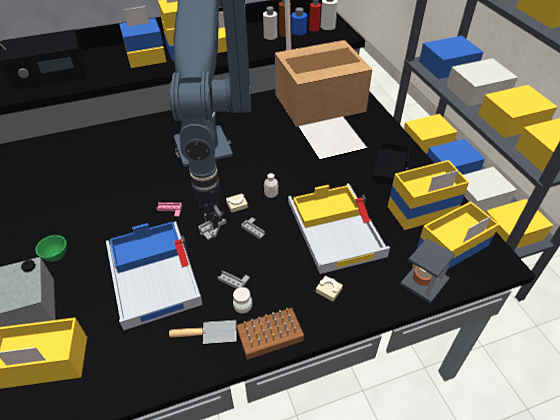

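```bash
python3 -m crank '[{"x":-3,"y":-10,"z":2,"rx":0,"ry":0,"rz":28,"grip":2},{"x":-3,"y":-10,"z":2,"rx":0,"ry":0,"rz":28,"grip":2},{"x":-3,"y":-10,"z":2,"rx":0,"ry":0,"rz":28,"grip":2},{"x":-3,"y":-10,"z":2,"rx":0,"ry":0,"rz":28,"grip":2},{"x":-7.4,"y":-26.1,"z":2,"rx":0,"ry":0,"rz":75,"grip":2},{"x":-7.4,"y":-26.1,"z":2,"rx":0,"ry":0,"rz":75,"grip":2},{"x":-7.4,"y":-26.1,"z":2,"rx":0,"ry":0,"rz":75,"grip":2},{"x":-7.4,"y":-26.1,"z":2,"rx":0,"ry":0,"rz":75,"grip":2},{"x":-7.4,"y":-26.1,"z":2,"rx":0,"ry":0,"rz":75,"grip":2},{"x":-7.4,"y":-26.1,"z":2,"rx":0,"ry":0,"rz":75,"grip":2},{"x":-7.4,"y":-26.1,"z":2,"rx":0,"ry":0,"rz":75,"grip":2},{"x":-7.4,"y":-26.1,"z":2,"rx":0,"ry":0,"rz":75,"grip":2},{"x":-7.4,"y":-26.1,"z":2,"rx":0,"ry":0,"rz":75,"grip":2},{"x":-7.4,"y":-26.1,"z":2,"rx":0,"ry":0,"rz":75,"grip":2},{"x":-7.4,"y":-26.1,"z":2,"rx":0,"ry":0,"rz":75,"grip":2}]'
python3 look.py w4
```

```text
clock: 4.95
eef_pos: [0.4579, -0.3439, 0.1427]
orientation: [0.055, -3.14, -0.001]
ft_force: [0.2, 0.1, -1.5]
opening: 0.0243
t 4.95 p [ 0.4579 -0.3439  0.1427] psi -178.0 tz [-0.001  0.001 -1.   ] open 0.0243 F [ 0.2  0.1 -1.5] j [-44.  10.   3.  84.  -0. -46.]
wrist [ 0.659 -0.073 61.113] ('L', [np.float64(50.0), np.float64(94.0)], 3169)
wrist [ 4.5300e-01 -8.5000e-02 -1.4631e+02] ('L', [np.float64(26.0), np.float64(28.0)], 1288)
top [ 0.663 -0.07  44.193] ('L', [np.float64(33.0), np.float64(84.0)], 2923)
top [ 4.91000e-01  5.10000e-02 -1.51928e+02] ('R', [np.float64(31.0), np.float64(81.0)], 2811)
top [  0.436  -0.061 -36.674] ('R', [np.float64(34.0), np.float64(85.0)], 2829)
top [3.74e-01 3.40e-02 9.00e+01] ('L', [np.float64(26.0), np.float64(55.0)], 1349)
```

View pics/w4.png

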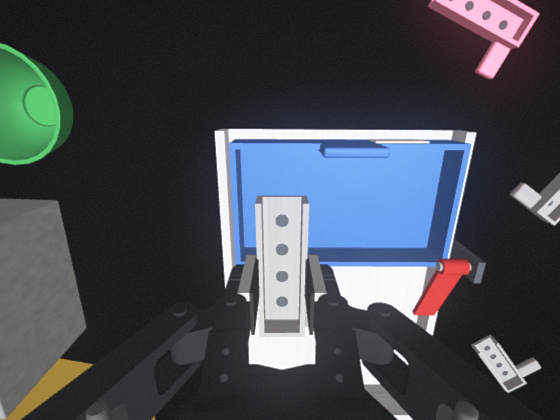

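The tray is over the left part of the blue pan (pan spans (230,140)–(470,265) in this view), and the red catch at (440,288) is well clear.

```bash
python3 -m crank '[{"x":0,"y":0,"z":-8,"rx":0,"ry":0,"rz":0,"grip":2},{"x":0,"y":0,"z":-8,"rx":0,"ry":0,"rz":0,"grip":2},{"x":0,"y":0,"z":-10,"rx":0,"ry":0,"rz":0,"grip":2},{"x":0,"y":0,"z":-12,"rx":0,"ry":0,"rz":0,"grip":2},{"x":0,"y":0,"z":-12.5,"rx":0,"ry":0,"rz":0,"grip":2},{"x":0,"y":0,"z":-12.5,"rx":0,"ry":0,"rz":0,"grip":2},{"x":0,"y":0,"z":-12.5,"rx":0,"ry":0,"rz":0,"grip":2}]'
python3 -m crank '[{"x":0,"y":0,"z":0,"rx":0,"ry":0,"rz":0,"grip":3.8},{"x":0,"y":0,"z":0,"rx":0,"ry":0,"rz":0,"grip":3.8},{"x":0,"y":0,"z":0,"rx":0,"ry":0,"rz":0,"grip":3.8},{"x":0,"y":0,"z":3,"rx":0,"ry":0,"rz":0,"grip":3.8},{"x":0,"y":0,"z":7,"rx":0,"ry":0,"rz":0,"grip":3.8},{"x":0,"y":0,"z":13,"rx":0,"ry":0,"rz":0,"grip":3.8},{"x":0,"y":0,"z":18,"rx":0,"ry":0,"rz":0,"grip":3.8},{"x":0,"y":0,"z":18,"rx":0,"ry":0,"rz":0,"grip":3.8},{"x":0,"y":0,"z":18,"rx":0,"ry":0,"rz":0,"grip":3.8}]'
python3 look.py w5
```

```text
clock: 5.63
eef_pos: [0.4586, -0.3448, 0.0193]
orientation: [-0.056, 3.14, -0.002]
ft_force: [0.3, -0.3, -0.6]
opening: 0.0243
clock: 6.38
eef_pos: [0.4612, -0.3475, 0.2084]
orientation: [-0.056, 3.129, -0.018]
ft_force: [0.4, -0.6, 0.9]
opening: 0.0378
t 6.38 p [ 0.4612 -0.3475  0.2084] psi -177.9 tz [ 0.012 -0.011 -1.   ] open 0.0378 F [ 0.4 -0.6  0.9] j [-44.   9.  10.  90.  -0. -46.]
max() iterable argument is empty
top [ 0.663 -0.07  44.193] ('L', [np.float64(33.0), np.float64(84.0)], 2925)
top [ 4.91000e-01  5.10000e-02 -1.51928e+02] ('R', [np.float64(31.0), np.float64(81.0)], 2815)
top [  0.436  -0.061 -36.674] ('R', [np.float64(34.0), np.float64(85.0)], 2829)
top [3.74e-01 3.40e-02 9.00e+01] ('L', [np.float64(26.0), np.float64(55.0)], 1351)
```

View pics/w5.png

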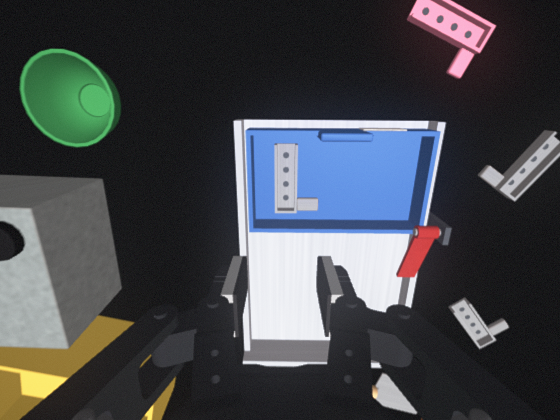

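```bash
python3 -m crank '[{"x":8,"y":11,"z":2,"rx":0,"ry":0,"rz":14,"grip":4},{"x":8,"y":11,"z":2,"rx":0,"ry":0,"rz":14,"grip":4},{"x":8,"y":11,"z":2,"rx":0,"ry":0,"rz":14,"grip":4},{"x":20.3,"y":27.5,"z":2,"rx":0,"ry":0,"rz":42,"grip":4.5},{"x":20.3,"y":27.5,"z":2,"rx":0,"ry":0,"rz":42,"grip":4.5},{"x":20.3,"y":27.5,"z":2,"rx":0,"ry":0,"rz":42,"grip":4.5},{"x":20.3,"y":27.5,"z":2,"rx":0,"ry":0,"rz":42,"grip":4.5},{"x":20.3,"y":27.5,"z":2,"rx":0,"ry":0,"rz":42,"grip":4.5},{"x":20.3,"y":27.5,"z":2,"rx":0,"ry":0,"rz":42,"grip":4.5},{"x":20.3,"y":27.5,"z":2,"rx":0,"ry":0,"rz":42,"grip":4.5},{"x":20.3,"y":27.5,"z":2,"rx":0,"ry":0,"rz":42,"grip":4.5},{"x":20.3,"y":27.5,"z":2,"rx":0,"ry":0,"rz":42,"grip":4.5}]'
python3 look.py w6; python3 -c "
from h import *
print(ray(imaging.calibration('top'),356,133,.085))"
```

```text
clock: 7.48
eef_pos: [0.6599, -0.0705, 0.2171]
orientation: [1.175, -2.911, -0.001]
ft_force: [-0.1, 0.3, 1.1]
opening: 0.045
t 7.48 p [ 0.6599 -0.0705  0.2171] psi -136.0 tz [-0.003 -0.    -1.   ] open 0.045 F [-0.1  0.3  1.1] j [-12.  25.  30.  95.  -0. -56.]
max() iterable argument is empty
top [ 0.675 -0.06  45.   ] ('L', [np.float64(33.0), np.float64(53.0)], 2090)
top [ 4.91000e-01  5.10000e-02 -1.51928e+02] ('R', [np.float64(31.0), np.float64(81.0)], 2809)
top [3.74e-01 3.40e-02 9.00e+01] ('L', [np.float64(26.0), np.float64(55.0)], 1345)
[ 0.75498793 -0.05744445  0.085     ]
```

View pics/w6.png

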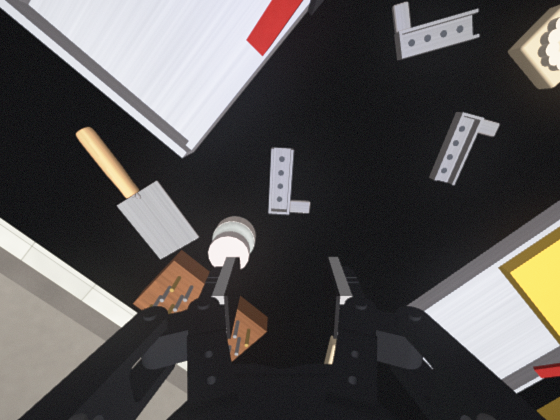

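A sits at (281,181), aligned with the jaws, and the bottle at (232,243) clears the fingers. Descending.

```bash
sed -i "s/        k=max(cv2/        if not o.any(): continue\n        k=max(cv2/" h.py
python3 -m crank '[{"x":0,"y":0,"z":-17,"rx":0,"ry":0,"rz":0,"grip":4.8},{"x":0,"y":0,"z":-17,"rx":0,"ry":0,"rz":0,"grip":4.8},{"x":0,"y":0,"z":-17,"rx":0,"ry":0,"rz":0,"grip":4.8},{"x":0,"y":0,"z":-17,"rx":0,"ry":0,"rz":0,"grip":4.8},{"x":0,"y":0,"z":-17,"rx":0,"ry":0,"rz":0,"grip":4.8},{"x":0,"y":0,"z":-19,"rx":0,"ry":0,"rz":0,"grip":4.8},{"x":0,"y":0,"z":-20.5,"rx":0,"ry":0,"rz":0,"grip":4.8},{"x":0,"y":0,"z":-21.2,"rx":0,"ry":0,"rz":0,"grip":4.8},{"x":0,"y":0,"z":-21.2,"rx":0,"ry":0,"rz":0,"grip":4.8},{"x":0,"y":0,"z":-21.2,"rx":0,"ry":0,"rz":0,"grip":4.8},{"x":0,"y":0,"z":-21.2,"rx":0,"ry":0,"rz":0,"grip":2},{"x":0,"y":0,"z":-21.2,"rx":0,"ry":0,"rz":0,"grip":2},{"x":0,"y":0,"z":-21.2,"rx":0,"ry":0,"rz":0,"grip":2},{"x":0,"y":0,"z":-21.2,"rx":0,"ry":0,"rz":0,"grip":2},{"x":0,"y":0,"z":-21.2,"rx":0,"ry":0,"rz":0,"grip":2},{"x":0,"y":0,"z":-21.2,"rx":0,"ry":0,"rz":0,"grip":2}]' 50
python3 -m crank '[{"x":0,"y":0,"z":4,"rx":0,"ry":0,"rz":0,"grip":2},{"x":0,"y":0,"z":8,"rx":0,"ry":0,"rz":0,"grip":2},{"x":0,"y":0,"z":13,"rx":0,"ry":0,"rz":0,"grip":2},{"x":0,"y":0,"z":13,"rx":0,"ry":0,"rz":0,"grip":2},{"x":0,"y":0,"z":13,"rx":0,"ry":0,"rz":0,"grip":2},{"x":0,"y":0,"z":13,"rx":0,"ry":0,"rz":0,"grip":2}]'
python3 look.py w7
```

```text
clock: 8.92
eef_pos: [0.663, -0.0699, 0.0093]
orientation: [-1.177, 2.909, -0.005]
ft_force: [-0.4, -0.9, 5.3]
opening: 0.0237
clock: 9.42
eef_pos: [0.6615, -0.0694, 0.1369]
orientation: [-1.178, 2.911, -0.001]
ft_force: [0.1, -0.5, -1.1]
opening: 0.0238
t 9.42 p [ 0.6615 -0.0694  0.1369] psi -135.9 tz [ 0.002 -0.    -1.   ] open 0.0238 F [ 0.1 -0.5 -1.1] j [-12.  24.  20.  86.  -0. -56.]
wrist [ 4.5600e-01 -7.4000e-02  1.4631e+02] ('R', [np.float64(24.0), np.float64(30.0)], 1420)
top [ 4.91000e-01  5.10000e-02 -1.51928e+02] ('R', [np.float64(31.0), np.float64(81.0)], 2811)
top [3.74e-01 3.40e-02 9.00e+01] ('L', [np.float64(26.0), np.float64(55.0)], 1347)
```

View pics/w7.png

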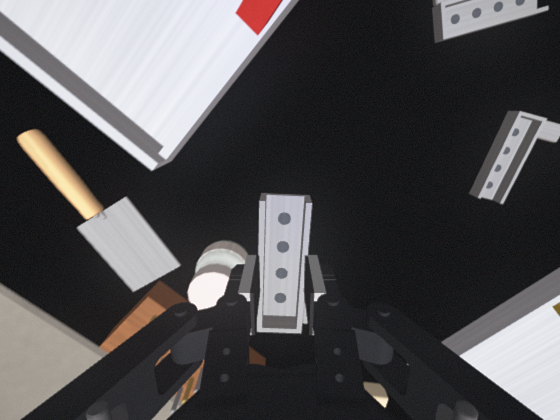

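```bash
python3 -m crank '[{"x":-10,"y":-10,"z":3,"rx":0,"ry":0,"rz":-21,"grip":2},{"x":-10,"y":-10,"z":3,"rx":0,"ry":0,"rz":-21,"grip":2},{"x":-10,"y":-10,"z":3,"rx":0,"ry":0,"rz":-21,"grip":2},{"x":-10,"y":-10,"z":3,"rx":0,"ry":0,"rz":-21,"grip":2},{"x":-20.4,"y":-20.8,"z":3,"rx":0,"ry":0,"rz":-42,"grip":2},{"x":-20.4,"y":-20.8,"z":3,"rx":0,"ry":0,"rz":-42,"grip":2},{"x":-20.4,"y":-20.8,"z":3,"rx":0,"ry":0,"rz":-42,"grip":2},{"x":-20.4,"y":-20.8,"z":3,"rx":0,"ry":0,"rz":-42,"grip":2},{"x":-20.4,"y":-20.8,"z":3,"rx":0,"ry":0,"rz":-42,"grip":2},{"x":-20.4,"y":-20.8,"z":3,"rx":0,"ry":0,"rz":-42,"grip":2},{"x":-20.4,"y":-20.8,"z":3,"rx":0,"ry":0,"rz":-42,"grip":2},{"x":-20.4,"y":-20.8,"z":3,"rx":0,"ry":0,"rz":-42,"grip":2}]'
python3 look.py w8
```

```text
clock: 10.52
eef_pos: [0.457, -0.2762, 0.1648]
orientation: [0.059, -3.139, -0.003]
ft_force: [0.0, 0.4, 0.2]
opening: 0.0241
t 10.52 p [ 0.457  -0.2762  0.1648] psi -177.9 tz [-0.002  0.002 -1.   ] open 0.0241 F [0.  0.4 0.2] j [-38.   4.  -1.  86.   0. -40.]
wrist [  0.435  -0.065 -32.8  ] ('R', [np.float64(37.0), np.float64(78.0)], 3192)
top [ 4.91000e-01  5.10000e-02 -1.51928e+02] ('R', [np.float64(31.0), np.float64(81.0)], 2811)
top [  0.436  -0.061 -36.674] ('R', [np.float64(34.0), np.float64(85.0)], 2829)
top [3.74e-01 3.40e-02 9.00e+01] ('L', [np.float64(26.0), np.float64(55.0)], 1348)
```

View pics/w8.png

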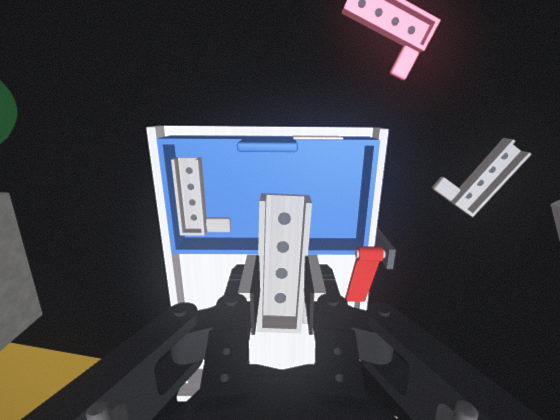

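```bash
python3 -m crank '[{"x":0,"y":0,"z":-10,"rx":0,"ry":0,"rz":0,"grip":2},{"x":0,"y":0,"z":-10,"rx":0,"ry":0,"rz":0,"grip":2},{"x":0,"y":0,"z":-12,"rx":0,"ry":0,"rz":0,"grip":2},{"x":0,"y":0,"z":-13.5,"rx":0,"ry":0,"rz":0,"grip":2},{"x":0,"y":0,"z":-14.4,"rx":0,"ry":0,"rz":0,"grip":2},{"x":0,"y":0,"z":-14.4,"rx":0,"ry":0,"rz":0,"grip":2},{"x":0,"y":0,"z":-14.4,"rx":0,"ry":0,"rz":0,"grip":2},{"x":0,"y":0,"z":-14.4,"rx":0,"ry":0,"rz":0,"grip":3.8},{"x":0,"y":0,"z":-14.4,"rx":0,"ry":0,"rz":0,"grip":3.8},{"x":0,"y":0,"z":-14.4,"rx":0,"ry":0,"rz":0,"grip":3.8},{"x":0,"y":0,"z":-11,"rx":0,"ry":0,"rz":0,"grip":3.8},{"x":0,"y":0,"z":-7,"rx":0,"ry":0,"rz":0,"grip":3.8},{"x":0,"y":0,"z":-3,"rx":0,"ry":0,"rz":0,"grip":3.8},{"x":0,"y":0,"z":1,"rx":0,"ry":0,"rz":0,"grip":3.8},{"x":0,"y":0,"z":5,"rx":0,"ry":0,"rz":0,"grip":3.8},{"x":0,"y":0,"z":5,"rx":0,"ry":0,"rz":0,"grip":3.8}]'
python3 look.py w9
```

```text
clock: 11.95
eef_pos: [0.4607, -0.2805, 0.228]
orientation: [-0.056, 3.126, -0.019]
ft_force: [1.0, -1.1, 2.1]
opening: 0.0378
t 11.95 p [ 0.4607 -0.2805  0.228 ] psi -177.9 tz [ 0.015 -0.012 -1.   ] open 0.0378 F [ 1.  -1.1  2.1] j [-38.   4.   6.  91.   0. -41.]
top [ 4.91000e-01  5.10000e-02 -1.51928e+02] ('R', [np.float64(31.0), np.float64(81.0)], 2810)
top [  0.436  -0.061 -36.674] ('R', [np.float64(34.0), np.float64(84.0)], 2828)
top [3.74e-01 3.40e-02 9.00e+01] ('L', [np.float64(26.0), np.float64(55.0)], 1351)
```

View pics/w9.png

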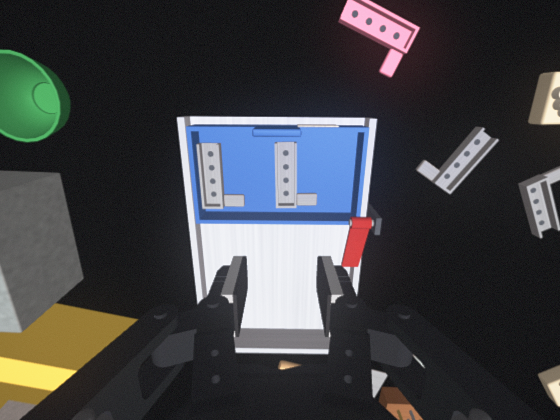

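```bash
python3 -m crank '[{"x":-1,"y":10,"z":0,"rx":0,"ry":0,"rz":-18,"grip":4.8},{"x":-1,"y":10,"z":0,"rx":0,"ry":0,"rz":-18,"grip":4.8},{"x":-1,"y":10,"z":0,"rx":0,"ry":0,"rz":-18,"grip":4.8},{"x":-2.1,"y":21.4,"z":0,"rx":0,"ry":0,"rz":-36,"grip":4.8},{"x":-2.1,"y":21.4,"z":0,"rx":0,"ry":0,"rz":-36,"grip":4.8},{"x":-2.1,"y":21.4,"z":0,"rx":0,"ry":0,"rz":-36,"grip":4.8},{"x":-2.1,"y":21.4,"z":0,"rx":0,"ry":0,"rz":-36,"grip":4.8},{"x":-2.1,"y":21.4,"z":0,"rx":0,"ry":0,"rz":-36,"grip":4.8},{"x":-2.1,"y":21.4,"z":0,"rx":0,"ry":0,"rz":-36,"grip":4.8}]'
python3 look.py w10
```

```text
clock: 12.8
eef_pos: [0.4356, -0.0634, 0.2152]
orientation: [-0.914, -3.004, 0.001]
ft_force: [-0.1, -0.5, 1.0]
opening: 0.048
t 12.8 p [ 0.4356 -0.0634  0.2152] psi 146.1 tz [-0.002 -0.    -1.   ] open 0.048 F [-0.1 -0.5  1. ] j [-17. -10.  -8.  92.  -0.  17.]
wrist [ 4.88000e-01  5.00000e-02 -1.50101e+02] ('R', [np.float64(27.0), np.float64(78.0)], 2576)
wrist [  0.435  -0.063 -33.69 ] ('R', [np.float64(31.0), np.float64(83.0)], 2649)
wrist [3.74e-01 3.60e-02 9.00e+01] ('L', [np.float64(26.0), np.float64(59.0)], 1533)
top [ 4.91000e-01  5.10000e-02 -1.51928e+02] ('R', [np.float64(31.0), np.float64(81.0)], 2813)
top [  0.436  -0.061 -36.674] ('R', [np.float64(34.0), np.float64(84.0)], 2830)
top [ 4.03e-01 -1.27e-01 -1.80e+02] ('L', [np.float64(45.0), np.float64(85.0)], 2543)
top [3.74e-01 3.40e-02 9.00e+01] ('L', [np.float64(26.0), np.float64(55.0)], 1346)
```

View pics/w10.png

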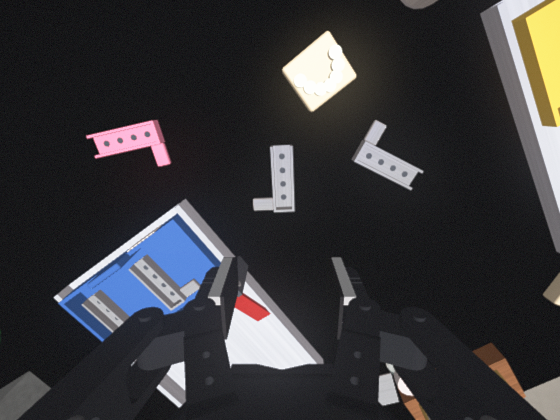

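D sits at (283,180), aligned with the jaws, with the handle on the right-hand side as expected. Grasp and lift.

```bash
python3 -m crank '[{"x":0,"y":0,"z":-17,"rx":0,"ry":0,"rz":0,"grip":4.8},{"x":0,"y":0,"z":-17,"rx":0,"ry":0,"rz":0,"grip":4.8},{"x":0,"y":0,"z":-17,"rx":0,"ry":0,"rz":0,"grip":4.8},{"x":0,"y":0,"z":-17,"rx":0,"ry":0,"rz":0,"grip":4.8},{"x":0,"y":0,"z":-17,"rx":0,"ry":0,"rz":0,"grip":4.8},{"x":0,"y":0,"z":-19,"rx":0,"ry":0,"rz":0,"grip":4.8},{"x":0,"y":0,"z":-20.5,"rx":0,"ry":0,"rz":0,"grip":4.8},{"x":0,"y":0,"z":-21,"rx":0,"ry":0,"rz":0,"grip":4.8},{"x":0,"y":0,"z":-21,"rx":0,"ry":0,"rz":0,"grip":4.8},{"x":0,"y":0,"z":-21,"rx":0,"ry":0,"rz":0,"grip":4.8},{"x":0,"y":0,"z":-21,"rx":0,"ry":0,"rz":0,"grip":2},{"x":0,"y":0,"z":-21,"rx":0,"ry":0,"rz":0,"grip":2},{"x":0,"y":0,"z":-21,"rx":0,"ry":0,"rz":0,"grip":2},{"x":0,"y":0,"z":-21,"rx":0,"ry":0,"rz":0,"grip":2},{"x":0,"y":0,"z":-21,"rx":0,"ry":0,"rz":0,"grip":2},{"x":0,"y":0,"z":-21,"rx":0,"ry":0,"rz":0,"grip":2}]' 50
python3 -m crank '[{"x":0,"y":0,"z":4,"rx":0,"ry":0,"rz":0,"grip":2},{"x":0,"y":0,"z":8,"rx":0,"ry":0,"rz":0,"grip":2},{"x":0,"y":0,"z":14,"rx":0,"ry":0,"rz":0,"grip":2},{"x":0,"y":0,"z":14,"rx":0,"ry":0,"rz":0,"grip":2},{"x":0,"y":0,"z":14,"rx":0,"ry":0,"rz":0,"grip":2},{"x":0,"y":0,"z":14,"rx":0,"ry":0,"rz":0,"grip":2}]'
python3 look.py w11
```

```text
clock: 14.23
eef_pos: [0.4379, -0.0641, 0.0086]
orientation: [0.916, 3.001, -0.001]
ft_force: [-1.1, -0.6, 5.9]
opening: 0.0241
clock: 14.73
eef_pos: [0.4372, -0.0637, 0.1481]
orientation: [0.916, 3.001, 0.0]
ft_force: [-0.2, -0.2, -1.2]
opening: 0.0239
t 14.73 p [ 0.4372 -0.0637  0.1481] psi 146.1 tz [ 0.004 -0.001 -1.   ] open 0.0239 F [-0.2 -0.2 -1.2] j [-17. -10. -16.  84.   0.  17.]
wrist [ 4.86000e-01  4.90000e-02 -1.51477e+02] ('R', [np.float64(29.0), np.float64(78.0)], 2620)
wrist [ 3.74e-01  3.70e-02 -9.00e+01] ('R', [np.float64(26.0), np.float64(60.0)], 1554)
top [ 4.91000e-01  5.10000e-02 -1.51928e+02] ('R', [np.float64(31.0), np.float64(81.0)], 2812)
top [ 4.2e-01 -1.2e-01 -1.8e+02] ('L', [np.float64(59.0), np.float64(117.0)], 4362)
top [  0.437  -0.073 -32.905] ('L', [np.float64(32.0), np.float64(47.0)], 1465)
top [3.74e-01 3.40e-02 9.00e+01] ('L', [np.float64(26.0), np.float64(55.0)], 1351)
```

View pics/w11.png

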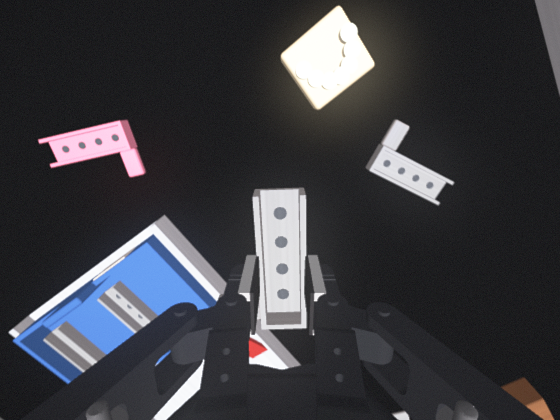

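```bash
python3 -m crank '[{"x":2,"y":15,"z":3,"rx":0,"ry":0,"rz":12,"grip":2},{"x":2,"y":15,"z":3,"rx":0,"ry":0,"rz":12,"grip":2},{"x":2,"y":15,"z":3,"rx":0,"ry":0,"rz":12,"grip":2},{"x":2,"y":15,"z":3,"rx":0,"ry":0,"rz":12,"grip":2},{"x":5.4,"y":39.8,"z":3,"rx":0,"ry":0,"rz":31,"grip":2},{"x":5.4,"y":39.8,"z":3,"rx":0,"ry":0,"rz":31,"grip":2},{"x":5.4,"y":39.8,"z":3,"rx":0,"ry":0,"rz":31,"grip":2},{"x":5.4,"y":39.8,"z":3,"rx":0,"ry":0,"rz":31,"grip":2},{"x":5.4,"y":39.8,"z":3,"rx":0,"ry":0,"rz":31,"grip":2},{"x":5.4,"y":39.8,"z":3,"rx":0,"ry":0,"rz":31,"grip":2},{"x":5.4,"y":39.8,"z":3,"rx":0,"ry":0,"rz":31,"grip":2},{"x":5.4,"y":39.8,"z":3,"rx":0,"ry":0,"rz":31,"grip":2},{"x":5.4,"y":39.8,"z":3,"rx":0,"ry":0,"rz":31,"grip":2},{"x":5.4,"y":39.8,"z":3,"rx":0,"ry":0,"rz":31,"grip":2},{"x":5.4,"y":39.8,"z":3,"rx":0,"ry":0,"rz":31,"grip":2}]'
python3 look.py w12
```

```text
clock: 16.08
eef_pos: [0.4898, 0.333, 0.1761]
orientation: [-0.084, -3.14, 0.001]
ft_force: [-0.2, -0.9, -0.3]
opening: 0.0239
t 16.08 p [0.4898 0.333  0.1761] psi 176.9 tz [-0.001 -0.001 -1.   ] open 0.0239 F [-0.2 -0.9 -0.3] j [28. 13. 10. 88. -0. 31.]
top [ 4.91000e-01  5.10000e-02 -1.51928e+02] ('R', [np.float64(31.0), np.float64(81.0)], 2813)
top [3.74e-01 3.40e-02 9.00e+01] ('L', [np.float64(26.0), np.float64(55.0)], 1351)
```

View pics/w12.png

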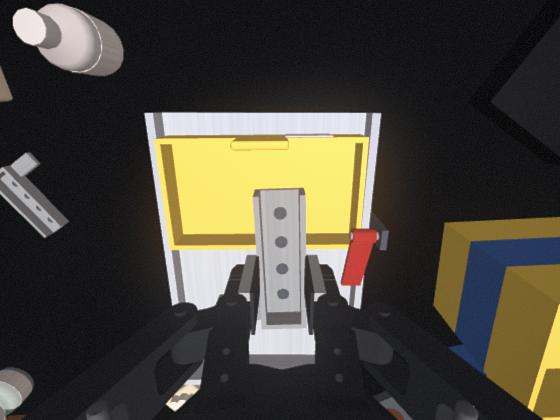

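```bash
python3 -m crank '[{"x":0,"y":0,"z":-11,"rx":0,"ry":0,"rz":0,"grip":2},{"x":0,"y":0,"z":-11,"rx":0,"ry":0,"rz":0,"grip":2},{"x":0,"y":0,"z":-11,"rx":0,"ry":0,"rz":0,"grip":2},{"x":0,"y":0,"z":-13,"rx":0,"ry":0,"rz":0,"grip":2},{"x":0,"y":0,"z":-14.5,"rx":0,"ry":0,"rz":0,"grip":2},{"x":0,"y":0,"z":-15.5,"rx":0,"ry":0,"rz":0,"grip":2},{"x":0,"y":0,"z":-15.5,"rx":0,"ry":0,"rz":0,"grip":2},{"x":0,"y":0,"z":-15.5,"rx":0,"ry":0,"rz":0,"grip":2},{"x":0,"y":0,"z":-15.5,"rx":0,"ry":0,"rz":0,"grip":3.8},{"x":0,"y":0,"z":-15.5,"rx":0,"ry":0,"rz":0,"grip":3.8},{"x":0,"y":0,"z":-15.5,"rx":0,"ry":0,"rz":0,"grip":3.8},{"x":0,"y":0,"z":-12,"rx":0,"ry":0,"rz":0,"grip":3.8},{"x":0,"y":0,"z":-8,"rx":0,"ry":0,"rz":0,"grip":3.8},{"x":0,"y":0,"z":-4,"rx":0,"ry":0,"rz":0,"grip":3.8},{"x":0,"y":0,"z":0,"rx":0,"ry":0,"rz":0,"grip":3.8},{"x":0,"y":0,"z":4,"rx":0,"ry":0,"rz":0,"grip":3.8},{"x":0,"y":0,"z":4,"rx":0,"ry":0,"rz":0,"grip":3.8},{"x":0,"y":0,"z":4,"rx":0,"ry":0,"rz":0,"grip":3.8}]'
python3 look.py w13
```

```text
clock: 17.68
eef_pos: [0.4923, 0.3359, 0.222]
orientation: [0.08, 3.131, 0.008]
ft_force: [0.1, 0.1, 0.1]
opening: 0.0381
t 17.68 p [0.4923 0.3359 0.222 ] psi 177.1 tz [ 0.009  0.005 -1.   ] open 0.0381 F [0.1 0.1 0.1] j [28. 13. 16. 92.  0. 31.]
wrist [ 4.9600e-01  6.3000e-02 -1.4631e+02] ('L', [np.float64(25.0), np.float64(56.0)], 3212)
top [ 4.91000e-01  5.10000e-02 -1.51928e+02] ('R', [np.float64(31.0), np.float64(81.0)], 2815)
top [3.74e-01 3.40e-02 9.00e+01] ('L', [np.float64(26.0), np.float64(55.0)], 1350)
```

View pics/w13.png

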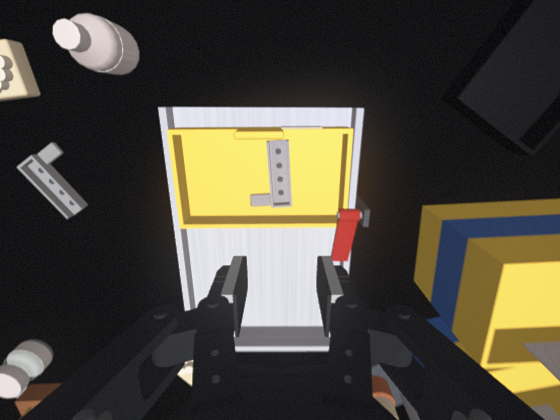

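D lies in the yellow pan at (279,173). Next is C.

```bash
python3 -m crank '[{"x":0,"y":-14,"z":0,"rx":0,"ry":0,"rz":16,"grip":4.8},{"x":0,"y":-14,"z":0,"rx":0,"ry":0,"rz":16,"grip":4.8},{"x":0,"y":-14,"z":0,"rx":0,"ry":0,"rz":16,"grip":4.8},{"x":0,"y":-14,"z":0,"rx":0,"ry":0,"rz":16,"grip":4.8},{"x":0,"y":-28.2,"z":0,"rx":0,"ry":0,"rz":32,"grip":4.8},{"x":0,"y":-28.2,"z":0,"rx":0,"ry":0,"rz":32,"grip":4.8},{"x":0,"y":-28.2,"z":0,"rx":0,"ry":0,"rz":32,"grip":4.8},{"x":0,"y":-28.2,"z":0,"rx":0,"ry":0,"rz":32,"grip":4.8},{"x":0,"y":-28.2,"z":0,"rx":0,"ry":0,"rz":32,"grip":4.8},{"x":0,"y":-28.2,"z":0,"rx":0,"ry":0,"rz":32,"grip":4.8},{"x":0,"y":-28.2,"z":0,"rx":0,"ry":0,"rz":32,"grip":4.8}]'
python3 look.py w14
```

```text
clock: 18.7
eef_pos: [0.4891, 0.053, 0.2146]
orientation: [0.787, -3.039, -0.003]
ft_force: [0.0, -0.4, -1.0]
opening: 0.0482
t 18.7 p [0.4891 0.053  0.2146] psi -151.0 tz [-0.003  0.001 -1.   ] open 0.0482 F [ 0.  -0.4 -1. ] j [ -2.  -2.  -1.  91.   0. -31.]
wrist [ 4.89000e-01  5.10000e-02 -1.49982e+02] ('R', [np.float64(27.0), np.float64(78.0)], 2525)
wrist [ 3.72e-01  3.60e-02 -9.00e+01] ('L', [np.float64(23.0), np.float64(58.0)], 1413)
```

View pics/w14.png

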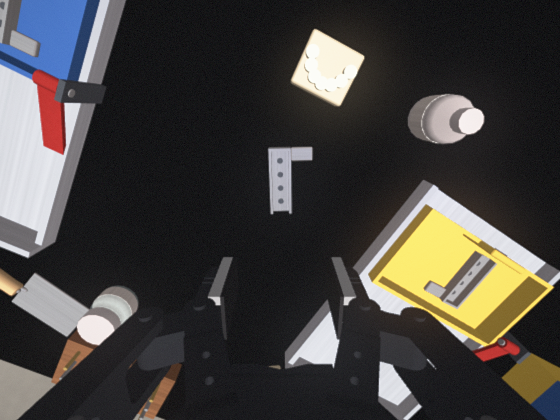

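C sits at (281,180), aligned. Right-hand confirmed: the handle end is at the top, and the handle turns right when looking up the image.

```bash
python3 -m crank '[{"x":0,"y":-0.1,"z":-17,"rx":0,"ry":0,"rz":0,"grip":4.8},{"x":0,"y":-0.1,"z":-17,"rx":0,"ry":0,"rz":0,"grip":4.8},{"x":0,"y":-0.1,"z":-17,"rx":0,"ry":0,"rz":0,"grip":4.8},{"x":0,"y":-0.1,"z":-17,"rx":0,"ry":0,"rz":0,"grip":4.8},{"x":0,"y":-0.1,"z":-17,"rx":0,"ry":0,"rz":0,"grip":4.8},{"x":0,"y":-0.1,"z":-19,"rx":0,"ry":0,"rz":0,"grip":4.8},{"x":0,"y":-0.1,"z":-20.5,"rx":0,"ry":0,"rz":0,"grip":4.8},{"x":0,"y":-0.1,"z":-21,"rx":0,"ry":0,"rz":0,"grip":4.8},{"x":0,"y":-0.1,"z":-21,"rx":0,"ry":0,"rz":0,"grip":4.8},{"x":0,"y":-0.1,"z":-21,"rx":0,"ry":0,"rz":0,"grip":4.8},{"x":0,"y":-0.1,"z":-21,"rx":0,"ry":0,"rz":0,"grip":2},{"x":0,"y":-0.1,"z":-21,"rx":0,"ry":0,"rz":0,"grip":2},{"x":0,"y":-0.1,"z":-21,"rx":0,"ry":0,"rz":0,"grip":2},{"x":0,"y":-0.1,"z":-21,"rx":0,"ry":0,"rz":0,"grip":2},{"x":0,"y":-0.1,"z":-21,"rx":0,"ry":0,"rz":0,"grip":2},{"x":0,"y":-0.1,"z":-21,"rx":0,"ry":0,"rz":0,"grip":2}]' 50
python3 -m crank '[{"x":0,"y":0,"z":4,"rx":0,"ry":0,"rz":0,"grip":2},{"x":0,"y":0,"z":8,"rx":0,"ry":0,"rz":0,"grip":2},{"x":0,"y":0,"z":14,"rx":0,"ry":0,"rz":0,"grip":2},{"x":0,"y":0,"z":14,"rx":0,"ry":0,"rz":0,"grip":2},{"x":0,"y":0,"z":14,"rx":0,"ry":0,"rz":0,"grip":2},{"x":0,"y":0,"z":14,"rx":0,"ry":0,"rz":0,"grip":2}]'
python3 look.py w15
```

```text
clock: 20.13
eef_pos: [0.4919, 0.0516, 0.0086]
orientation: [-0.787, 3.037, -0.001]
ft_force: [-0.9, 0.8, 6.1]
opening: 0.024
clock: 20.63
eef_pos: [0.4912, 0.0514, 0.1481]
orientation: [-0.787, 3.038, -0.002]
ft_force: [0.3, -0.3, -1.6]
opening: 0.0237
t 20.63 p [0.4912 0.0514 0.1481] psi -151.0 tz [ 0.004 -0.    -1.   ] open 0.0237 F [ 0.3 -0.3 -1.6] j [ -2.  -2.  -9.  83.  -0. -31.]
wrist [ 3.7e-01  4.0e-02 -9.0e+01] ('L', [np.float64(17.0), np.float64(51.0)], 1371)
```

View pics/w15.png

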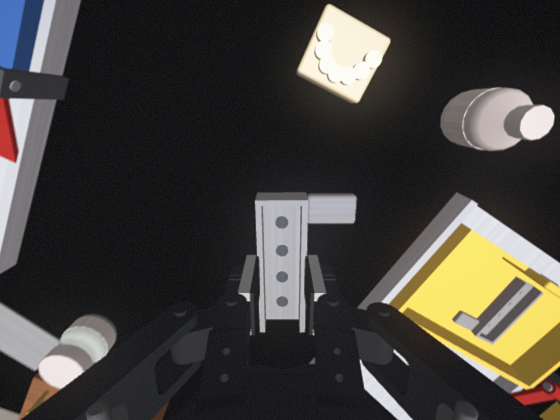

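```bash
python3 -m crank '[{"x":0,"y":11,"z":3,"rx":0,"ry":0,"rz":-16,"grip":2},{"x":0,"y":11,"z":3,"rx":0,"ry":0,"rz":-16,"grip":2},{"x":0,"y":11,"z":3,"rx":0,"ry":0,"rz":-16,"grip":2},{"x":-0.3,"y":21.5,"z":3,"rx":0,"ry":0,"rz":-32,"grip":2},{"x":-0.3,"y":21.5,"z":3,"rx":0,"ry":0,"rz":-32,"grip":2},{"x":-0.3,"y":21.5,"z":3,"rx":0,"ry":0,"rz":-32,"grip":2},{"x":-0.3,"y":21.5,"z":3,"rx":0,"ry":0,"rz":-32,"grip":2},{"x":-0.3,"y":21.5,"z":3,"rx":0,"ry":0,"rz":-32,"grip":2},{"x":-0.3,"y":21.5,"z":3,"rx":0,"ry":0,"rz":-32,"grip":2},{"x":-0.3,"y":21.5,"z":3,"rx":0,"ry":0,"rz":-32,"grip":2}]'
python3 look.py w16
```

```text
clock: 21.57
eef_pos: [0.4864, 0.2652, 0.1749]
orientation: [-0.082, -3.138, 0.003]
ft_force: [-0.7, 0.5, -1.3]
opening: 0.0241
t 21.57 p [0.4864 0.2652 0.1749] psi 177.0 tz [-0.002 -0.002 -1.   ] open 0.0241 F [-0.7  0.5 -1.3] j [22.  7.  4. 87. -0. 25.]
wrist [ 3.7e-01  3.4e-02 -9.0e+01] ('L', [np.float64(17.0), np.float64(28.0)], 1390)
top [3.74e-01 3.40e-02 9.00e+01] ('L', [np.float64(26.0), np.float64(55.0)], 1349)
```

View pics/w16.png

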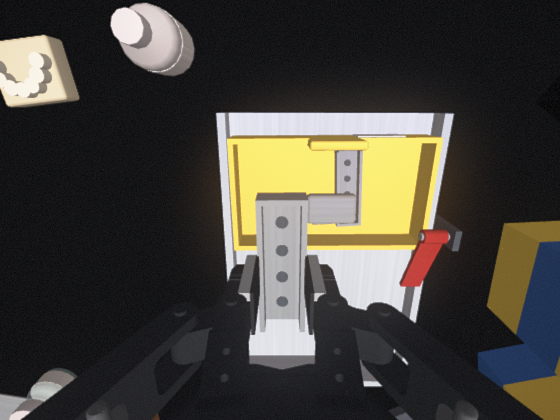

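```bash
python3 -m crank '[{"x":0,"y":0,"z":-11,"rx":0,"ry":0,"rz":0,"grip":2},{"x":0,"y":0,"z":-11,"rx":0,"ry":0,"rz":0,"grip":2},{"x":0,"y":0,"z":-11,"rx":0,"ry":0,"rz":0,"grip":2},{"x":0,"y":0,"z":-13,"rx":0,"ry":0,"rz":0,"grip":2},{"x":0,"y":0,"z":-14.5,"rx":0,"ry":0,"rz":0,"grip":2},{"x":0,"y":0,"z":-15.5,"rx":0,"ry":0,"rz":0,"grip":2},{"x":0,"y":0,"z":-15.5,"rx":0,"ry":0,"rz":0,"grip":2},{"x":0,"y":0,"z":-15.5,"rx":0,"ry":0,"rz":0,"grip":2},{"x":0,"y":0,"z":-15.5,"rx":0,"ry":0,"rz":0,"grip":3.8},{"x":0,"y":0,"z":-15.5,"rx":0,"ry":0,"rz":0,"grip":3.8},{"x":0,"y":0,"z":-15.5,"rx":0,"ry":0,"rz":0,"grip":3.8},{"x":0,"y":0,"z":-12,"rx":0,"ry":0,"rz":0,"grip":3.8},{"x":0,"y":0,"z":-8,"rx":0,"ry":0,"rz":0,"grip":3.8},{"x":0,"y":0,"z":-4,"rx":0,"ry":0,"rz":0,"grip":3.8},{"x":0,"y":0,"z":0,"rx":0,"ry":0,"rz":0,"grip":3.8},{"x":0,"y":0,"z":4,"rx":0,"ry":0,"rz":0,"grip":3.8},{"x":0,"y":0,"z":4,"rx":0,"ry":0,"rz":0,"grip":3.8},{"x":0,"y":0,"z":4,"rx":0,"ry":0,"rz":0,"grip":3.8}]'
python3 look.py w17
```

```text
clock: 23.17
eef_pos: [0.4894, 0.2677, 0.2216]
orientation: [0.08, 3.131, 0.006]
ft_force: [-0.8, 0.0, -0.1]
opening: 0.0379
t 23.17 p [0.4894 0.2677 0.2216] psi 177.1 tz [ 0.009  0.004 -1.   ] open 0.0379 F [-0.8  0.  -0.1] j [22.  7.  9. 92.  0. 25.]
wrist [ 3.69e-01  3.40e-02 -9.00e+01] ('L', [np.float64(16.0), np.float64(30.0)], 1409)
top [3.74e-01 3.40e-02 9.00e+01] ('L', [np.float64(26.0), np.float64(55.0)], 1349)
```

View pics/w17.png

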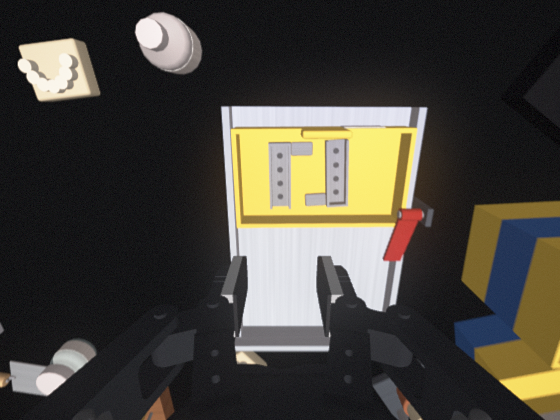

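View pics/w17t.png

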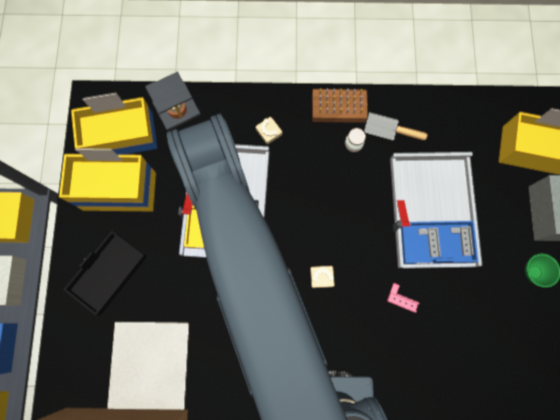

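All four trays lie flat in their pans: yellow at (280,175) and (335,172) in the wrist view, blue at (434,242) and (465,240) in the top view. No other grey trays are left on the bench. Next I close the jaws and go in front of the blue pan to push its near face low, so that it cannot tip.

```bash
python3 -m crank '[{"x":-6.6,"y":-28,"z":0,"rx":0,"ry":0,"rz":2,"grip":0},{"x":-6.6,"y":-28,"z":0,"rx":0,"ry":0,"rz":2,"grip":0},{"x":-6.6,"y":-28,"z":0,"rx":0,"ry":0,"rz":2,"grip":0},{"x":-6.6,"y":-28,"z":0,"rx":0,"ry":0,"rz":2,"grip":0},{"x":-6.6,"y":-28,"z":0,"rx":0,"ry":0,"rz":2,"grip":0},{"x":-6.6,"y":-28,"z":0,"rx":0,"ry":0,"rz":2,"grip":0},{"x":-6.6,"y":-28,"z":0,"rx":0,"ry":0,"rz":2,"grip":0},{"x":-13.2,"y":-55.6,"z":0,"rx":0,"ry":0,"rz":5,"grip":0},{"x":-13.2,"y":-55.6,"z":0,"rx":0,"ry":0,"rz":5,"grip":0},{"x":-13.2,"y":-55.6,"z":0,"rx":0,"ry":0,"rz":5,"grip":0},{"x":-13.2,"y":-55.6,"z":0,"rx":0,"ry":0,"rz":5,"grip":0},{"x":-13.2,"y":-55.6,"z":0,"rx":0,"ry":0,"rz":5,"grip":0},{"x":-13.2,"y":-55.6,"z":0,"rx":0,"ry":0,"rz":5,"grip":0},{"x":-13.2,"y":-55.6,"z":0,"rx":0,"ry":0,"rz":5,"grip":0},{"x":-13.2,"y":-55.6,"z":0,"rx":0,"ry":0,"rz":5,"grip":0},{"x":-13.2,"y":-55.6,"z":0,"rx":0,"ry":0,"rz":5,"grip":0},{"x":-13.2,"y":-55.6,"z":0,"rx":0,"ry":0,"rz":5,"grip":0}]'
python3 look.py w18; python3 - <<'E'
from h import *
for n in('top','scene'):
    im,d=imaging.camera(n);c=imaging.calibration(n);cv2.imwrite(f'pics/{n}18.png',im)
    for k,v in pans(im,d,c).items():print(n,k,v)
E
```

```text
clock: 24.68
eef_pos: [0.3542, -0.2884, 0.2144]
orientation: [0.055, -3.139, -0.006]
ft_force: [0.1, 0.2, -0.0]
opening: 0.0
t 24.68 p [ 0.3542 -0.2884  0.2144] psi -178.0 tz [-0.002  0.004 -1.   ] open 0.0 F [ 0.1  0.2 -0. ] j [-48.  -7.  -6.  92.   0. -50.]
wrist [3.76e-01 3.60e-02 9.00e+01] ('R', [np.float64(29.0), np.float64(45.0)], 1359)
top [3.74e-01 3.40e-02 9.00e+01] ('L', [np.float64(26.0), np.float64(55.0)], 1350)
top yellow ([[0.4269999861717224, 0.21699999272823334], [0.5429999828338623, 0.21199999749660492], [0.5529999732971191, 0.41200000047683716], [0.4359999895095825, 0.4180000126361847]], array([489.7, 314.7]), array([200.9, 116.4]), 87.3, 404, array([0.441, 0.322, 0.062]), 68)
top blue ([[0.3970000147819519, -0.1889999955892563], [0.40299999713897705, -0.38999998569488525], [0.5189999938011169, -0.38600000739097595], [0.5120000243186951, -0.1850000023841858]], array([ 457.8, -287.4]), array([115.4, 201.2]), 1.8, 408, array([ 0.404, -0.288,  0.063]), 58)
scene yellow ([[0.42500001192092896, 0.2150000035762787], [0.7329999804496765, 0.20200000703334808], [0.7419999837875366, 0.40400001406669617], [0.43299999833106995, 0.4169999957084656]], array([583.1, 309.4]), array([202.7, 308.8]), 87.6, 419, array([0.44 , 0.316, 0.059]), 67)
scene blue ([[0.39399999380111694, -0.19099999964237213], [0.4009999930858612, -0.38999998569488525], [0.722000002861023, -0.3790000081062317], [0.7149999737739563, -0.18000000715255737]], array([ 558.2, -285. ]), array([320.8, 199. ]), 2.0, 485, array([ 0.409, -0.287,  0.059]), 74)
```

View pics/scene18.png

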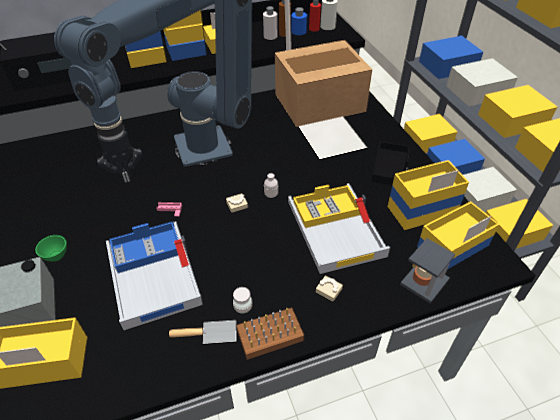

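View pics/w18.png

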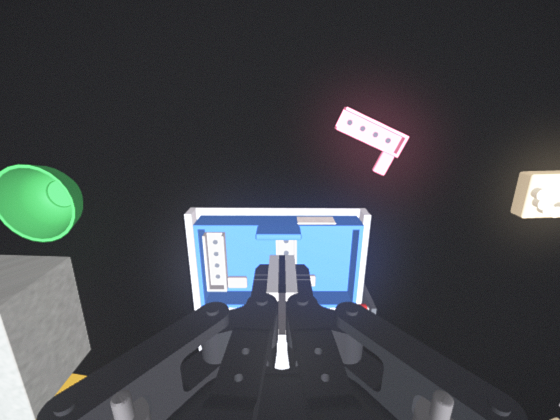

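View pics/top18.png

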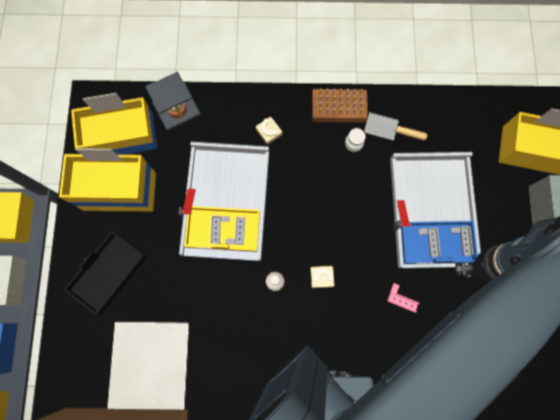

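```bash
python3 -m crank '[{"x":0,"y":0,"z":-15,"rx":0,"ry":0,"rz":0,"grip":0},{"x":0,"y":0,"z":-15,"rx":0,"ry":0,"rz":0,"grip":0},{"x":0,"y":0,"z":-15,"rx":0,"ry":0,"rz":0,"grip":0},{"x":0,"y":0,"z":-15,"rx":0,"ry":0,"rz":0,"grip":0},{"x":0,"y":0,"z":-17.5,"rx":0,"ry":0,"rz":0,"grip":0},{"x":0,"y":0,"z":-19.7,"rx":0,"ry":0,"rz":0,"grip":0},{"x":0,"y":0,"z":-19.7,"rx":0,"ry":0,"rz":0,"grip":0},{"x":0,"y":0,"z":-19.7,"rx":0,"ry":0,"rz":0,"grip":0},{"x":0,"y":0,"z":-19.7,"rx":0,"ry":0,"rz":0,"grip":0}]'
python3 -m crank '[{"x":0.8,"y":0.03,"z":0,"rx":0,"ry":0,"rz":0,"grip":0},{"x":1.6,"y":0.06,"z":0,"rx":0,"ry":0,"rz":0,"grip":0},{"x":2.4,"y":0.08,"z":0,"rx":0,"ry":0,"rz":0,"grip":0},{"x":3.2,"y":0.11,"z":0,"rx":0,"ry":0,"rz":0,"grip":0},{"x":4,"y":0.14,"z":0,"rx":0,"ry":0,"rz":0,"grip":0},{"x":4.6,"y":0.16,"z":0,"rx":0,"ry":0,"rz":0,"grip":0},{"x":5.2,"y":0.18,"z":0,"rx":0,"ry":0,"rz":0,"grip":0},{"x":5.8,"y":0.2,"z":0,"rx":0,"ry":0,"rz":0,"grip":0}]'
python3 look.py w19
```

```text
clock: 25.63
eef_pos: [0.356, -0.2897, 0.0208]
orientation: [-0.058, 3.14, -0.003]
ft_force: [-0.9, -0.2, 0.5]
opening: -0.0002
clock: 26.3
eef_pos: [0.413, -0.2873, 0.0191]
orientation: [0.056, -3.14, -0.0]
ft_force: [-3.1, -1.6, 1.4]
opening: -0.0004
t 26.3 p [ 0.413  -0.2873  0.0191] psi -177.9 tz [-0.002  0.    -1.   ] open -0.0004 F [-3.1 -1.6  1.4] j [-42.   3. -18.  69.  -0. -44.]
top [3.74e-01 3.40e-02 9.00e+01] ('L', [np.float64(26.0), np.float64(55.0)], 1349)
```

View pics/w19.png

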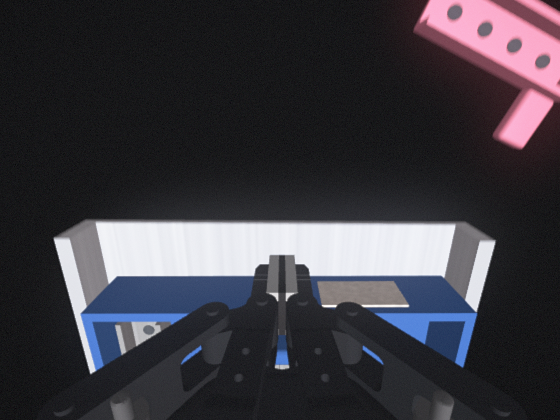

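```bash
python3 -m crank '[{"x":1,"y":0.03,"z":0,"rx":0,"ry":0,"rz":0,"grip":0},{"x":2,"y":0.07,"z":0,"rx":0,"ry":0,"rz":0,"grip":0},{"x":3,"y":0.1,"z":0,"rx":0,"ry":0,"rz":0,"grip":0},{"x":4,"y":0.14,"z":0,"rx":0,"ry":0,"rz":0,"grip":0},{"x":5,"y":0.17,"z":0,"rx":0,"ry":0,"rz":0,"grip":0},{"x":6,"y":0.2,"z":0,"rx":0,"ry":0,"rz":0,"grip":0},{"x":7,"y":0.24,"z":0,"rx":0,"ry":0,"rz":0,"grip":0},{"x":8,"y":0.28,"z":0,"rx":0,"ry":0,"rz":0,"grip":0}]'
python3 look.py w20; python3 - <<'E'
from h import *
im,d=imaging.camera('scene');cv2.imwrite('pics/s20.png',cv2.resize(im[180:350,60:260],None,fx=3.5,fy=3.5))
im,d=imaging.camera('top')
for k,v in pans(im,d,imaging.calibration('top')).items():print(k,v)
E
```

```text
clock: 27.07
eef_pos: [0.4941, -0.2845, 0.0192]
orientation: [0.057, -3.141, -0.0]
ft_force: [-2.3, 0.2, -0.9]
opening: -0.0002
t 27.07 p [ 0.4941 -0.2845  0.0192] psi -177.9 tz [-0.  0. -1.] open -0.0002 F [-2.3  0.2 -0.9] j [-37.  13.  -8.  70.   0. -39.]
top [3.74e-01 3.40e-02 9.00e+01] ('L', [np.float64(26.0), np.float64(55.0)], 1347)
yellow ([[0.4269999861717224, 0.21699999272823334], [0.5429999828338623, 0.21199999749660492], [0.5529999732971191, 0.41200000047683716], [0.43700000643730164, 0.4180000126361847]], array([489.8, 314.6]), array([200.8, 116.2]), 87.2, 397, array([0.441, 0.322, 0.062]), 71)
blue ([[0.5070000290870667, -0.1850000023841858], [0.5139999985694885, -0.38499999046325684], [0.6299999952316284, -0.38100001215934753], [0.621999979019165, -0.18000000715255737]], array([ 568.3, -282.8]), array([115.5, 200.8]), 2.1, 207, array([ 0.516, -0.264,  0.061]), 1)
```

View pics/s20.png

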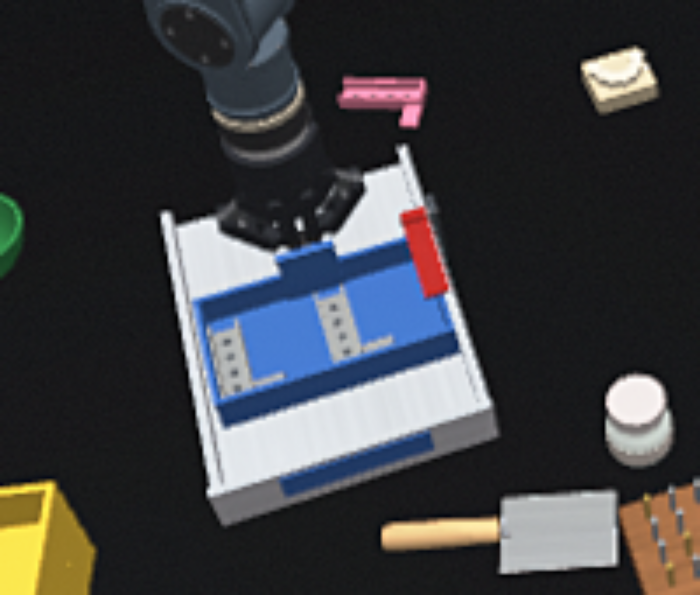

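The blue pan is halfway in, with the red catch riding on its side rim at (428,265) in the crop. The trays are undisturbed.

```bash
python3 -m crank '[{"x":1,"y":0.03,"z":0,"rx":0,"ry":0,"rz":0,"grip":0},{"x":2,"y":0.07,"z":0,"rx":0,"ry":0,"rz":0,"grip":0},{"x":3,"y":0.1,"z":0,"rx":0,"ry":0,"rz":0,"grip":0},{"x":4,"y":0.14,"z":0,"rx":0,"ry":0,"rz":0,"grip":0},{"x":5,"y":0.17,"z":0,"rx":0,"ry":0,"rz":0,"grip":0},{"x":6,"y":0.2,"z":0,"rx":0,"ry":0,"rz":0,"grip":0},{"x":6.5,"y":0.22,"z":0,"rx":0,"ry":0,"rz":0,"grip":0},{"x":7,"y":0.24,"z":0,"rx":0,"ry":0,"rz":0,"grip":0},{"x":7.4,"y":0.26,"z":0,"rx":0,"ry":0,"rz":0,"grip":0},{"x":7.7,"y":0.27,"z":0,"rx":0,"ry":0,"rz":0,"grip":0},{"x":7.7,"y":0.27,"z":0,"rx":0,"ry":0,"rz":0,"grip":0}]'
python3 - <<'E'
from h import *
st()
im,d=imaging.camera('top')
for k,v in pans(im,d,imaging.calibration('top')).items():print(k,v)
E
```

```text
clock: 28.18
eef_pos: [0.5704, -0.282, 0.0194]
orientation: [-0.056, 3.14, -0.0]
ft_force: [-0.9, 0.3, 0.4]
opening: -0.0003
t 28.18 p [ 0.5704 -0.282   0.0194] psi -177.9 tz [ 0.001 -0.    -1.   ] open -0.0003 F [-0.9  0.3  0.4] j [-32.  22.   4.  72.   0. -34.]
yellow ([[0.4259999990463257, 0.21699999272823334], [0.5429999828338623, 0.210999995470047], [0.5529999732971191, 0.41200000047683716], [0.4359999895095825, 0.4180000126361847]], array([489.6, 314.5]), array([200.7, 116.6]), 87.2, 400, array([0.441, 0.322, 0.062]), 71)
blue ([[0.5799999833106995, -0.18199999630451202], [0.5870000123977661, -0.37599998712539673], [0.703000009059906, -0.3720000088214874], [0.6970000267028809, -0.17800000309944153]], array([ 641.8, -277.1]), array([116.6, 194. ]), 1.9, 260, None, 0)
```

Slow final push, 2 mm per row, watching the force.

```bash
python3 -m crank '[{"x":0.2,"y":0.01,"z":0,"rx":0,"ry":0,"rz":0,"grip":0},{"x":0.4,"y":0.01,"z":0,"rx":0,"ry":0,"rz":0,"grip":0},{"x":0.6,"y":0.02,"z":0,"rx":0,"ry":0,"rz":0,"grip":0},{"x":0.8,"y":0.03,"z":0,"rx":0,"ry":0,"rz":0,"grip":0},{"x":0.8,"y":0.03,"z":0,"rx":0,"ry":0,"rz":0,"grip":0}]'
python3 -m crank '[{"x":0.2,"y":0.01,"z":0,"rx":0,"ry":0,"rz":0,"grip":0},{"x":0.4,"y":0.01,"z":0,"rx":0,"ry":0,"rz":0,"grip":0},{"x":0.4,"y":0.01,"z":0,"rx":0,"ry":0,"rz":0,"grip":0}]'
python3 - <<'E'
from h import *
st()
im,d=imaging.camera('scene');cv2.imwrite('pics/s21.png',cv2.resize(im[180:350,60:260],None,fx=3.5,fy=3.5))
E
```

```text
clock: 28.65
eef_pos: [0.5766, -0.2815, 0.0189]
orientation: [0.056, -3.138, -0.0]
ft_force: [-4.8, -0.7, 2.2]
opening: 0.0001
clock: 28.9
eef_pos: [0.5763, -0.2814, 0.0178]
orientation: [0.053, -3.129, -0.001]
ft_force: [-13.3, -0.0, 4.0]
opening: 0.0002
t 28.9 p [ 0.5763 -0.2814  0.0178] psi -178.1 tz [-0.013  0.001 -1.   ] open 0.0002 F [-13.3  -0.    4. ] j [-32.  24.   6.  73.  -0. -34.]
```

View pics/s21.png

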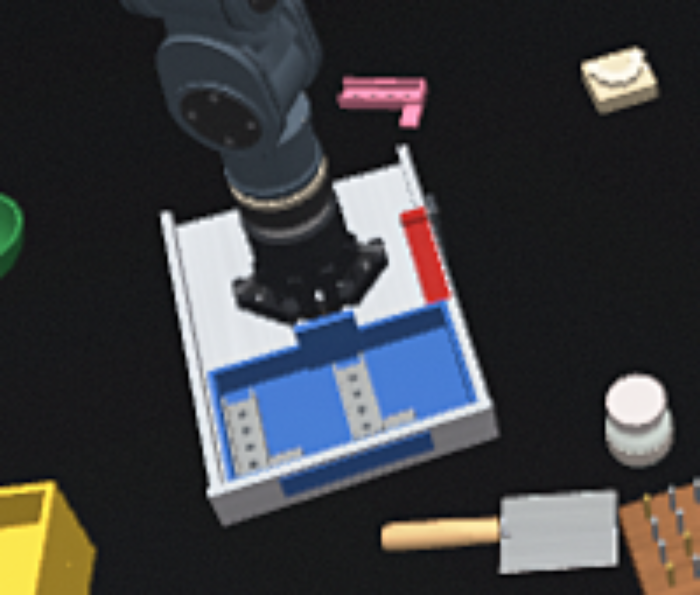

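The pan no longer moves while the force climbs to 13 N, so it is on the stop. Backing off and lifting to check the catch.

```bash
python3 -m crank '[{"x":-1,"y":-0.03,"z":0,"rx":0,"ry":0,"rz":0,"grip":0},{"x":-3,"y":-0.1,"z":0,"rx":0,"ry":0,"rz":0,"grip":0},{"x":-4,"y":-0.1,"z":2,"rx":0,"ry":0,"rz":0,"grip":0},{"x":-4,"y":-0.1,"z":6,"rx":0,"ry":0,"rz":0,"grip":0},{"x":-4,"y":-0.1,"z":10,"rx":0,"ry":0,"rz":0,"grip":0},{"x":-8,"y":-0.1,"z":14,"rx":0,"ry":0,"rz":0,"grip":0},{"x":-12,"y":-0.1,"z":18,"rx":0,"ry":0,"rz":0,"grip":0},{"x":-16,"y":-0.1,"z":20,"rx":0,"ry":0,"rz":0,"grip":0},{"x":-16,"y":-0.1,"z":20,"rx":0,"ry":0,"rz":0,"grip":0},{"x":-16,"y":-0.1,"z":20,"rx":0,"ry":0,"rz":0,"grip":0},{"x":-16,"y":-0.1,"z":20,"rx":0,"ry":0,"rz":0,"grip":0}]'
python3 - <<'E'
from h import *
st()
for n in('top','scene'):
    im,d=imaging.camera(n);c=imaging.calibration(n);P=cloud(c,d)
    cv2.imwrite(f'pics/{n}22.png',im)
    if n=='top':
        for k,v in pans(im,d,c).items():print(k,v)
    hsv=cv2.cvtColor(im,cv2.COLOR_BGR2HSV)
    for nm,a,b in(('blue',-.3,-.1),('yellow',.3,.5)):
        m=(cv2.inRange(hsv,(0,140,70),(8,255,255))>0)&(d>0)&(P[...,1]>a)&(P[...,1]<b)&(P[...,2]>.005)
        q=P[m]
        if len(q)>10:
            A=np.c_[q[:,0],np.ones(len(q))];k=np.linalg.lstsq(A,q[:,2],rcond=None)[0]
            print(n,nm,'catch n',len(q),'x',q[:,0].min().round(3),q[:,0].max().round(3),'z',q[:,2].min().round(3),q[:,2].max().round(3),'slope',k[0].round(3))
E
```

```text
clock: 29.87
eef_pos: [0.4231, -0.2836, 0.2218]
orientation: [-0.054, 3.135, -0.006]
ft_force: [0.9, 0.5, 0.0]
opening: -0.0002
t 29.87 p [ 0.4231 -0.2836  0.2218] psi -178.0 tz [ 0.006 -0.004 -1.   ] open -0.0002 F [0.9 0.5 0. ] j [-41.  -0.   2.  91.   0. -43.]
yellow ([[0.4269999861717224, 0.21699999272823334], [0.5429999828338623, 0.210999995470047], [0.5529999732971191, 0.41200000047683716], [0.43700000643730164, 0.4169999957084656]], array([489.8, 314.3]), array([200.5, 116.2]), 87.2, 402, array([0.441, 0.322, 0.062]), 70)
blue ([[0.5860000252723694, -0.18199999630451202], [0.5929999947547913, -0.3840000033378601], [0.7099999785423279, -0.3799999952316284], [0.7039999961853027, -0.17800000309944153]], array([ 648.3, -280.9]), array([117.7, 202.7]), 1.9, 446, array([ 0.594, -0.281,  0.062]), 77)
top blue catch n 169 x 0.498 0.575 z 0.026 0.065 slope -0.442
top yellow catch n 185 x 0.524 0.603 z 0.024 0.066 slope -0.437
scene blue catch n 168 x 0.497 0.575 z 0.024 0.066 slope -0.424
scene yellow catch n 159 x 0.519 0.88 z 0.005 0.067 slope -0.097
```

View pics/top22.png

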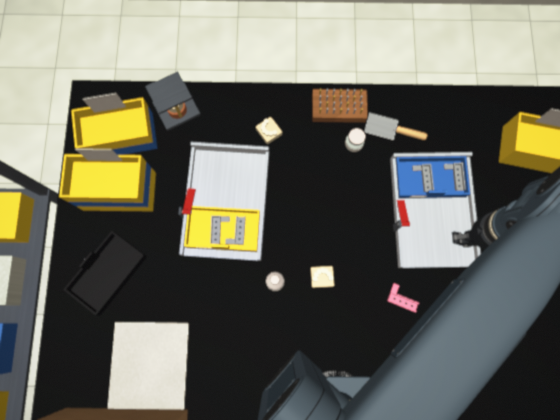

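The blue pan is on its stop, and its catch slope (-0.44) matches the hanging yellow one, so the catch has dropped behind. Next is the yellow pan.

```bash
python3 -m crank '[{"x":0,"y":30,"z":0,"rx":0,"ry":0,"rz":-2,"grip":0},{"x":0,"y":30,"z":0,"rx":0,"ry":0,"rz":-2,"grip":0},{"x":0,"y":30,"z":0,"rx":0,"ry":0,"rz":-2,"grip":0},{"x":0,"y":30,"z":0,"rx":0,"ry":0,"rz":-2,"grip":0},{"x":0,"y":30,"z":0,"rx":0,"ry":0,"rz":-2,"grip":0},{"x":0,"y":30,"z":0,"rx":0,"ry":0,"rz":-2,"grip":0},{"x":0,"y":30,"z":0,"rx":0,"ry":0,"rz":-2,"grip":0},{"x":-3.5,"y":60.2,"z":0,"rx":0,"ry":0,"rz":-5,"grip":0},{"x":-3.5,"y":60.2,"z":0,"rx":0,"ry":0,"rz":-5,"grip":0},{"x":-3.5,"y":60.2,"z":0,"rx":0,"ry":0,"rz":-5,"grip":0},{"x":-3.5,"y":60.2,"z":0,"rx":0,"ry":0,"rz":-5,"grip":0},{"x":-3.5,"y":60.2,"z":0,"rx":0,"ry":0,"rz":-5,"grip":0},{"x":-3.5,"y":60.2,"z":0,"rx":0,"ry":0,"rz":-5,"grip":0},{"x":-3.5,"y":60.2,"z":0,"rx":0,"ry":0,"rz":-5,"grip":0},{"x":-3.5,"y":60.2,"z":0,"rx":0,"ry":0,"rz":-5,"grip":0},{"x":-3.5,"y":60.2,"z":0,"rx":0,"ry":0,"rz":-5,"grip":0},{"x":-3.5,"y":60.2,"z":0,"rx":0,"ry":0,"rz":-5,"grip":0},{"x":-3.5,"y":60.2,"z":0,"rx":0,"ry":0,"rz":-5,"grip":0}]'
python3 look.py w23
```

```text
clock: 31.47
eef_pos: [0.3866, 0.3194, 0.2177]
orientation: [-0.079, -3.138, 0.003]
ft_force: [1.0, -0.1, -0.5]
opening: 0.0001
t 31.47 p [0.3866 0.3194 0.2177] psi 177.1 tz [-0.002 -0.002 -1.   ] open 0.0001 F [ 1.  -0.1 -0.5] j [32. -1.  1. 92. -0. 35.]
wrist [3.73000e-01 2.40000e-02 1.04036e+02] ('R', [np.float64(26.0), np.float64(53.0)], 1736)
top [3.74e-01 3.40e-02 9.00e+01] ('L', [np.float64(26.0), np.float64(55.0)], 1351)
```

View pics/w23.png

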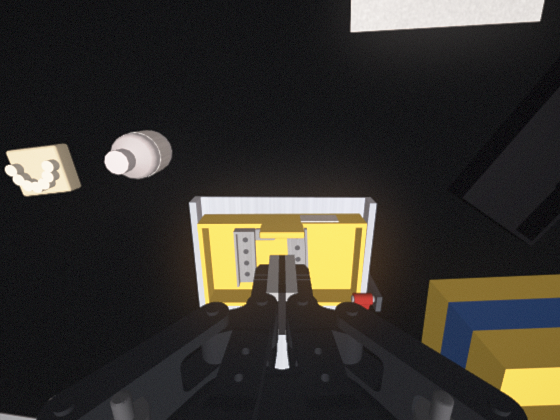

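The fingers are centred in front of the lug (283,228), and the bench under them is clear.

```bash
python3 -m crank '[{"x":-0.5,"y":0,"z":-15,"rx":0,"ry":0,"rz":0,"grip":0},{"x":-0.5,"y":0,"z":-15,"rx":0,"ry":0,"rz":0,"grip":0},{"x":-0.5,"y":0,"z":-15,"rx":0,"ry":0,"rz":0,"grip":0},{"x":-0.5,"y":0,"z":-15,"rx":0,"ry":0,"rz":0,"grip":0},{"x":-0.5,"y":0,"z":-17.5,"rx":0,"ry":0,"rz":0,"grip":0},{"x":-0.5,"y":0,"z":-19.8,"rx":0,"ry":0,"rz":0,"grip":0},{"x":-0.5,"y":0,"z":-19.8,"rx":0,"ry":0,"rz":0,"grip":0},{"x":-0.5,"y":0,"z":-19.8,"rx":0,"ry":0,"rz":0,"grip":0},{"x":-0.5,"y":0,"z":-19.8,"rx":0,"ry":0,"rz":0,"grip":0}]'
python3 -m crank '[{"x":0.8,"y":-0.04,"z":0,"rx":0,"ry":0,"rz":0,"grip":0},{"x":1.6,"y":-0.08,"z":0,"rx":0,"ry":0,"rz":0,"grip":0},{"x":2.4,"y":-0.12,"z":0,"rx":0,"ry":0,"rz":0,"grip":0},{"x":3.2,"y":-0.16,"z":0,"rx":0,"ry":0,"rz":0,"grip":0},{"x":4,"y":-0.2,"z":0,"rx":0,"ry":0,"rz":0,"grip":0},{"x":5,"y":-0.24,"z":0,"rx":0,"ry":0,"rz":0,"grip":0},{"x":6,"y":-0.29,"z":0,"rx":0,"ry":0,"rz":0,"grip":0},{"x":7,"y":-0.34,"z":0,"rx":0,"ry":0,"rz":0,"grip":0},{"x":8,"y":-0.38,"z":0,"rx":0,"ry":0,"rz":0,"grip":0}]'
python3 - <<'E'
from h import *
st()
im,d=imaging.camera('scene');cv2.imwrite('pics/s24.png',cv2.resize(im[150:320,230:430],None,fx=3.5,fy=3.5))
im,d=imaging.camera('top')
for k,v in pans(im,d,imaging.calibration('top')).items():print(k,v)
E
```

```text
clock: 32.32
eef_pos: [0.3832, 0.3194, 0.0228]
orientation: [0.083, 3.139, 0.002]
ft_force: [0.3, 0.5, 1.3]
opening: -0.0002
clock: 33.07
eef_pos: [0.4611, 0.3162, 0.0221]
orientation: [-0.079, -3.137, -0.002]
ft_force: [-7.0, 0.2, 7.3]
opening: 0.0002
t 33.07 p [0.4611 0.3162 0.0221] psi 177.1 tz [-0.004  0.001 -1.   ] open 0.0002 F [-7.   0.2  7.3] j [27. 11. -9. 70.  0. 30.]
yellow ([[0.47200000286102295, 0.2150000035762787], [0.5879999995231628, 0.20999999344348907], [0.593999981880188, 0.32899999618530273], [0.4779999852180481, 0.33399999141693115]], array([532.8, 272.1]), array([118.9, 116.1]), 87.3, 195, None, 0)
blue ([[0.5870000123977661, -0.1809999942779541], [0.5920000076293945, -0.382999986410141], [0.7110000252723694, -0.3799999952316284], [0.7049999833106995, -0.17800000309944153]], array([ 648.8, -280.4]), array([118.3, 201.9]), 1.6, 451, array([ 0.594, -0.282,  0.062]), 74)
```

View pics/s24.png

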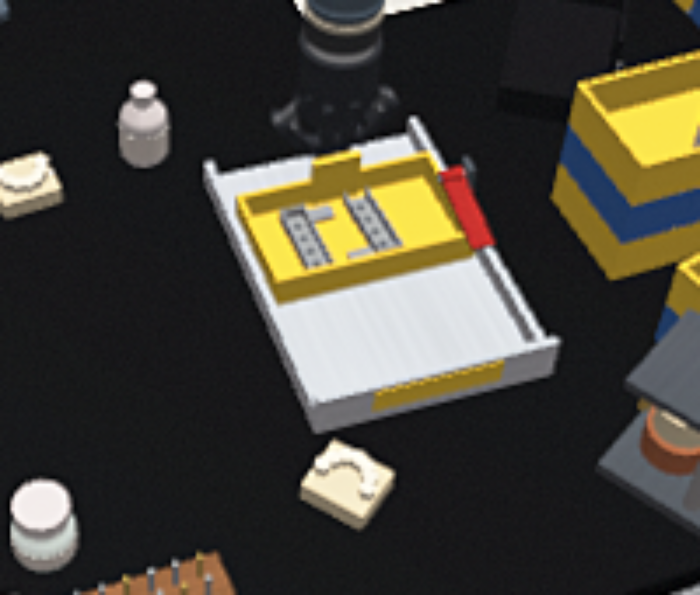

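```bash
python3 -m crank '[{"x":1,"y":-0.05,"z":0,"rx":0,"ry":0,"rz":0,"grip":0},{"x":2,"y":-0.1,"z":0,"rx":0,"ry":0,"rz":0,"grip":0},{"x":3,"y":-0.15,"z":0,"rx":0,"ry":0,"rz":0,"grip":0},{"x":4,"y":-0.2,"z":0,"rx":0,"ry":0,"rz":0,"grip":0},{"x":5,"y":-0.24,"z":0,"rx":0,"ry":0,"rz":0,"grip":0}]'
python3 -m crank '[{"x":1,"y":-0.05,"z":0,"rx":0,"ry":0,"rz":0,"grip":0},{"x":2,"y":-0.1,"z":0,"rx":0,"ry":0,"rz":0,"grip":0},{"x":3,"y":-0.15,"z":0,"rx":0,"ry":0,"rz":0,"grip":0},{"x":4,"y":-0.2,"z":0,"rx":0,"ry":0,"rz":0,"grip":0},{"x":5,"y":-0.24,"z":0,"rx":0,"ry":0,"rz":0,"grip":0},{"x":6,"y":-0.29,"z":0,"rx":0,"ry":0,"rz":0,"grip":0}]'
python3 - <<'E'
from h import *
st()
im,d=imaging.camera('scene');cv2.imwrite('pics/s25.png',cv2.resize(im[150:320,230:430],None,fx=3.5,fy=3.5))
im,d=imaging.camera('top')
for k,v in pans(im,d,imaging.calibration('top')).items():print(k,v)
E
```

```text
clock: 33.58
eef_pos: [0.5106, 0.3138, 0.0221]
orientation: [-0.079, -3.137, -0.001]
ft_force: [-6.2, -0.1, 7.3]
opening: -0.0001
clock: 34.08
eef_pos: [0.5706, 0.3109, 0.0221]
orientation: [-0.079, -3.137, -0.001]
ft_force: [-6.3, 0.3, 7.9]
opening: 0.0003
t 34.08 p [0.5706 0.3109 0.0221] psi 177.1 tz [-0.003  0.001 -1.   ] open 0.0003 F [-6.3  0.3  7.9] j [23. 24.  7. 73.  0. 26.]
yellow ([[0.5820000171661377, 0.20999999344348907], [0.6980000138282776, 0.20499999821186066], [0.7020000219345093, 0.3019999861717224], [0.5860000252723694, 0.3070000112056732]], array([641.9, 255.7]), array([ 97.3, 116.4]), 87.5, 177, None, 0)
blue ([[0.5860000252723694, -0.18199999630451202], [0.5929999947547913, -0.3840000033378601], [0.7099999785423279, -0.3799999952316284], [0.703000009059906, -0.17800000309944153]], array([ 648. , -281.3]), array([117.2, 202.1]), 1.8, 450, array([ 0.594, -0.281,  0.062]), 74)
```

View pics/s25.png

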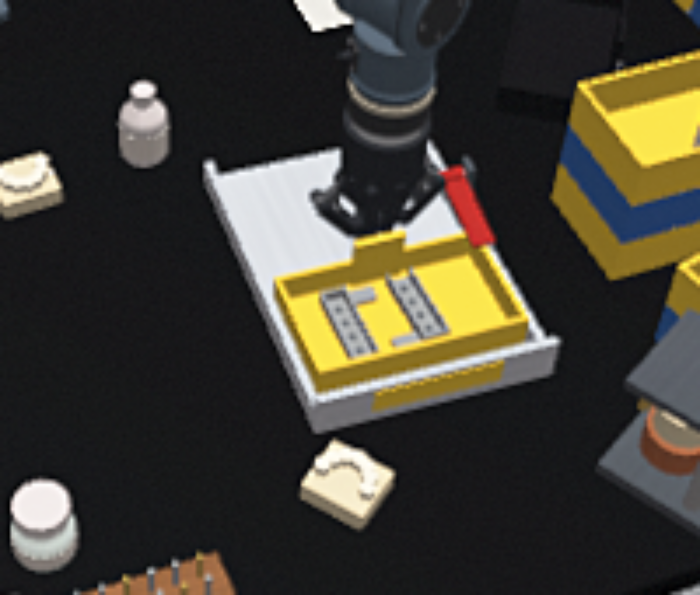

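```bash
python3 -m crank '[{"x":0.8,"y":-0.04,"z":0,"rx":0,"ry":0,"rz":0,"grip":0},{"x":1.4,"y":-0.07,"z":0,"rx":0,"ry":0,"rz":0,"grip":0},{"x":1.8,"y":-0.09,"z":0,"rx":0,"ry":0,"rz":0,"grip":0},{"x":2,"y":-0.1,"z":0,"rx":0,"ry":0,"rz":0,"grip":0},{"x":2.2,"y":-0.11,"z":0,"rx":0,"ry":0,"rz":0,"grip":0},{"x":2.2,"y":-0.11,"z":0,"rx":0,"ry":0,"rz":0,"grip":0}]'
python3 -m crank '[{"x":0.2,"y":-0.01,"z":0,"rx":0,"ry":0,"rz":0,"grip":0},{"x":0.4,"y":-0.02,"z":0,"rx":0,"ry":0,"rz":0,"grip":0},{"x":0.4,"y":-0.02,"z":0,"rx":0,"ry":0,"rz":0,"grip":0}]'
```

```text
clock: 34.68
eef_pos: [0.5927, 0.3098, 0.0221]
orientation: [-0.079, -3.138, -0.001]
ft_force: [-5.1, 0.7, 7.5]
opening: -0.0003
clock: 34.93
eef_pos: [0.5956, 0.31, 0.0221]
orientation: [-0.079, -3.136, -0.002]
ft_force: [-8.3, 1.1, 7.4]
opening: 0.0002
```

```bash
python3 -m crank '[{"x":0.2,"y":-0.01,"z":0,"rx":0,"ry":0,"rz":0,"grip":0},{"x":0.4,"y":-0.02,"z":0,"rx":0,"ry":0,"rz":0,"grip":0},{"x":0.4,"y":-0.02,"z":0,"rx":0,"ry":0,"rz":0,"grip":0},{"x":0.4,"y":-0.02,"z":0,"rx":0,"ry":0,"rz":0,"grip":0}]'
python3 - <<'E'
from h import *
st()
im,d=imaging.camera('scene');cv2.imwrite('pics/s26.png',cv2.resize(im[150:320,230:430],None,fx=3.5,fy=3.5))
E
```

```text
clock: 35.27
eef_pos: [0.5963, 0.3107, 0.0221]
orientation: [-0.077, -3.13, -0.003]
ft_force: [-14.4, 2.8, 12.5]
opening: -0.0002
t 35.27 p [0.5963 0.3107 0.0221] psi 177.2 tz [-0.01   0.002 -1.   ] open -0.0002 F [-14.4   2.8  12.5] j [22. 28. 12. 75.  0. 24.]
```

View pics/s26.png

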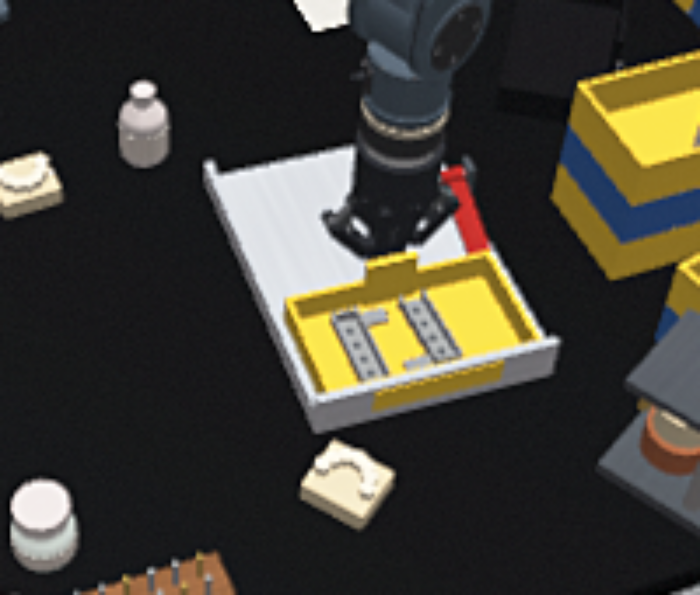

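The force rises with no further motion, so the pan is at the stop. The catch looks dropped behind the near wall at (475,215). Backing off and checking.

```bash
python3 -m crank '[{"x":-1,"y":0.05,"z":0,"rx":0,"ry":0,"rz":0,"grip":0},{"x":-3,"y":0.1,"z":0,"rx":0,"ry":0,"rz":0,"grip":0},{"x":-4,"y":0.1,"z":2,"rx":0,"ry":0,"rz":0,"grip":0},{"x":-4,"y":0.1,"z":6,"rx":0,"ry":0,"rz":0,"grip":0},{"x":-4,"y":0.1,"z":10,"rx":0,"ry":0,"rz":0,"grip":0},{"x":-8,"y":-4,"z":14,"rx":0,"ry":0,"rz":0,"grip":0},{"x":-12,"y":-8,"z":18,"rx":0,"ry":0,"rz":0,"grip":0},{"x":-16,"y":-16,"z":22,"rx":0,"ry":0,"rz":0,"grip":2},{"x":-20,"y":-32,"z":25,"rx":0,"ry":0,"rz":0,"grip":2},{"x":-20,"y":-32,"z":25,"rx":0,"ry":0,"rz":0,"grip":2},{"x":-20,"y":-32,"z":25,"rx":0,"ry":0,"rz":0,"grip":2},{"x":-20,"y":-32,"z":25,"rx":0,"ry":0,"rz":0,"grip":2},{"x":-20,"y":-32,"z":25,"rx":0,"ry":0,"rz":0,"grip":2},{"x":-20,"y":-32,"z":25,"rx":0,"ry":0,"rz":0,"grip":2},{"x":-20,"y":-32,"z":25,"rx":0,"ry":0,"rz":0,"grip":2},{"x":-20,"y":-32,"z":25,"rx":0,"ry":0,"rz":0,"grip":2}]'
python3 - <<'E'
from h import *
st()
for n in('top','scene'):
    im,d=imaging.camera(n);c=imaging.calibration(n);P=cloud(c,d)
    cv2.imwrite(f'pics/{n}27.png',im)
    if n=='top':
        for k,v in pans(im,d,c).items():print(k,v)
        cv2.imwrite('pics/docks27.png',cv2.resize(im[130:290,170:490],None,fx=2.5,fy=2.5,interpolation=cv2.INTER_CUBIC))
    hsv=cv2.cvtColor(im,cv2.COLOR_BGR2HSV)
    for nm,a,b in(('blue',-.3,-.1),('yellow',.37,.46)):
        m=(cv2.inRange(hsv,(0,140,70),(8,255,255))>0)&(d>0)&(P[...,1]>a)&(P[...,1]<b)&(P[...,2]>.012)&(P[...,0]<.65)
        q=P[m]
        if len(q)>10:
            A=np.c_[q[:,0],np.ones(len(q))];k=np.linalg.lstsq(A,q[:,2],rcond=None)[0]
            print(n,nm,'catch n',len(q),'x',q[:,0].min().round(3),q[:,0].max().round(3),'z',q[:,2].min().round(3),q[:,2].max().round(3),'slope',k[0].round(3))
E
```

```text
clock: 36.65
eef_pos: [0.4016, -0.0146, 0.2731]
orientation: [0.089, 3.137, -0.005]
ft_force: [0.6, -0.1, -0.1]
opening: 0.0197
t 36.65 p [ 0.4016 -0.0146  0.2731] psi 176.7 tz [ 0.003 -0.003 -1.   ] open 0.0197 F [ 0.6 -0.1 -0.1] j [-12. -15.  -6.  99.  -0.  -8.]
yellow ([[0.6029999852180481, 0.20999999344348907], [0.7200000286102295, 0.2029999941587448], [0.7319999933242798, 0.40299999713897705], [0.6150000095367432, 0.4099999964237213]], array([667.4, 306.6]), array([200.6, 117.6]), 86.7, 463, array([0.612, 0.309, 0.062]), 69)
blue ([[0.5879999995231628, -0.1809999942779541], [0.5929999947547913, -0.3840000033378601], [0.7099999785423279, -0.38100001215934753], [0.7049999833106995, -0.17800000309944153]], array([ 648.7, -281.1]), array([117.3, 202.5]), 1.4, 324, array([ 0.594, -0.307,  0.063]), 2)
top yellow catch n 182 x 0.524 0.603 z 0.025 0.065 slope -0.451
scene blue catch n 169 x 0.495 0.573 z 0.024 0.063 slope -0.424
scene yellow catch n 147 x 0.518 0.603 z 0.027 0.067 slope -0.429
```

View pics/docks27.png

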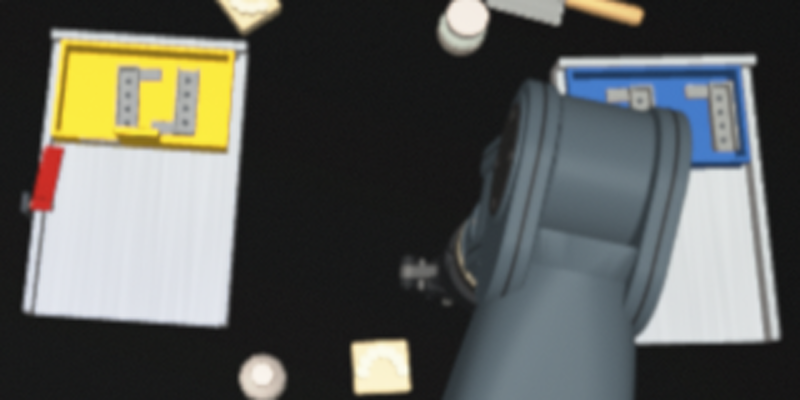

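View pics/scene27.png

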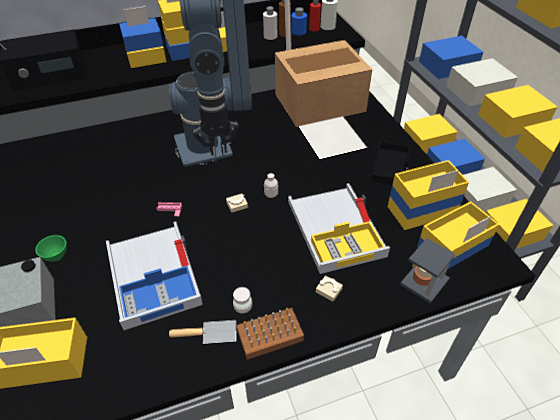

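Both pans are home: the near wall is about 12 mm past each nose, as it should be. Both catch slopes match the hanging value, and the robot is clear. Handing in.

```bash
python3 -c "
from station import manip
print(manip.finish_job())"
```

```text
the job is handed in; nothing more can be done
None
```

The sorting and docking are done, and I handed the job in at about 37 s. I found four steel trays: the two left-hand ones are in the blue pan and the two right-hand ones in the yellow. I then pushed the blue pan and after it the yellow home with the closed fingertips, low on the near wall.

**Last checks:**
- **Trays:** all four lie flat in their pans. No other steel tray showed anywhere on the bench.
- **Pans:** both stopped against their end stops. The force climbed to 13–14 N with no further movement, and each near wall ended about 12 mm past its catch nose.
- **Catches:** both hang at the resting slope of about -0.43 to -0.45. The last top view of the blue catch was hidden by the arm, so its final reading is from the scene camera, plus the top view taken just after docking.
- **Bystanders:** they look unmoved in the pictures, and the robot touches nothing.

**Disagreement:** while I pushed the yellow pan, the wrist showed an upward force of about 7 N, rising to 12.5 N at the stop. The blue pan gave no such steady force (about 4 N at its stop). I found no cause, and the pan stayed level in the pictures.

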